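Lock the tumbler sleeve with its locknut

ROBOT

A 7-joint arm with a two-finger parallel gripper is mounted at the origin on the work surface. World frame = base frame: x ahead of the robot, y to its left, z up, the work surface at z = 0. Lengths are in m, angles in rad, forces in N, time in s.
With the tool pointing down it reaches from about 0.4 to 0.875 m from the base axis. Payload 19.3 kg.
Tool frame: the origin (TCP) lies at the very end of the fingers, on their centre line; the grasp point (between the pads) lies 19 mm behind it; z points along the fingers, y is the line along which they close (so a half turn about z gives the same grasp; the last joint's range is limited). The gripper opens to 85 mm and grips with 20 to 120 N. Pads are 22 mm wide; open, the fingers measure 114 mm over their backs; the gripper's body (76 mm by 85 mm) begins 54 mm behind the grasp point. The pads swing forward as they close: fully open they stand 13 mm farther back than shut.
Start: joints at [1.088, 0.521, -0.036, 1.599, 0.021, 1.021, -0.113], TCP at [0.251, -0.573, 0.231] pointing down, gripper open.
Joint ranges: [-2.91, 2.91], [-0.3, 2.13], [-1.5, 1.42], [0.17, 2.43], [-1.26, 4.41], [0.16, 1.93], [-2.52, 2.52]. Speed limits (rad/s): [1.89, 1.89, 2.39, 2.39, 3.01, 3.01, 3.01].

INTERFACE

Orientations are given as [roll, pitch, yaw] about the fixed x, y, z axes, in that order (R = Rz(yaw) Ry(pitch) Rx(roll)).
In Python, from workcell import monitor, optics, job_done gives the robot as it stands.
- The arm moves only by the shell command python3 -m handwheel 'ROWS' [FORCE]. ROWS is JSON, a list of rows, each an object of numbers: "dx", "dy", "dz": the shift along the tool's x, y, z in cm; "wx", "wy", "wz": the turn, a rotation vector about the tool's x, y, z in rad; "claw": the opening in per cent of the stroke, from 0 (shut) to 100 (fully open). A call has 1 to 8 rows; each row shifts and turns the commanded pose from where the row before left it, along the tool's axes as they then stand; what a row does not reach is not made up. A row lasts 1/8 s, in which the tool goes at most 62.5 mm and 10.7 degrees, less where a joint would pass 70% of its speed; a pose out of reach is approached as far as the arm can. A call with a gripper value outside its range is refused whole. The fingers move at their own pace and stop on an object; FORCE is the grip in N (left out, the last holds). Time passes only in rows, so rows that do not move let the fingers close. It gives the time, the measured TCP pose, the force, the opening and the grip force at its end, in the units of the state.
- monitor.observe(): the state, without advancing time (a new reading comes with each control period).
- optics.grab_frame(name): name is "scene" or "side" or "wrist"; returns a dict with "frame" (400x640x3 uint8, blue, green, red), "fovy" (degrees; the focal length in pixels is half the picture's height over the tangent of half this angle, whatever the lens; pixels are square), "cx", "cy" (the principal point, pixels), "k1" (the pictures are not rectified: a ray, as slopes to the right and down, at radius r is drawn at 1 + k1 r^2 times it, then the intrinsics apply), "R" (3x3) and "t" (3): a world point X has camera coordinates R X + t. Camera axes: x right, y down, z forward; pixel columns grow to the right and rows downward; lengths in m; the calibration is good to about 2 mm. A picture is of the moment at which its call begins. There is no depth.
- job_done(): hands the job in; it is judged then, once.
Trained networks look in the newest picture that a camera, given by its name, has taken for a name from the list of things; names that differ only in an ending like _2 or _b are one class to them, and where a whole thing is asked for, a point or a joint stands for the part that bears it (a point fixed in the world has none). Each returns a list of dicts, best first, with "p" (0 to 1); they miss things now and then, are a little off and sometimes report something else, mostly with a low value. They report only what shows in the picture. A call takes as long as a camera call. They do not tell look-alikes from the thing itself.
- optics.masks_of(name, camera): "region" (400x640 bool, what is visible of it) and "rect" ([left, top, width, height] in pixels, round what is visible of it).
The state is a dict: "clock": time; "qpos": joint angles; "qd": joint speeds; "joint_efforts": joint torques, N m; "position": TCP position; "tool_rot": TCP orientation; "force": force on the tool from outside, world axes, zero at the start; "moment": the same for the moment, N m; "grip_width": finger opening in m; "finger_force": force on a finger pad.
Only numpy, scipy, OpenCV 4.12 (cv2) and the standard library are available. Lean on these libraries where they do the work, as an engineer would, in place of code of your own. Each camera call takes 0.05 s, during which the arm holds its last target. There are 200 camera calls.

TASK

Lock the bearing sleeve of the bench tumbler: slide the spanner that fits onto the sleeve's two flats, under the winged locknut, and leave it lying on its rest with the handle against the stop, so that it holds the sleeve. Then turn the winged locknut clockwise until it comes up tight, without the sleeve being dragged round with it. Leave the spanner on the flats against the stop, let go of everything, and do not disturb the other spanner or the glassware.

Things in the scene. Friction and masses are not known exactly. Their poses are not given: they have to be found in the camera images.
- spanner_grip (a point): Centre (half-way up) of the black rubber grip, 102 long x 22 wide x 18 mm thick, of the spanner that fits; it lies flat on the bench. Of the two thin spanners it has the wider head. x points from grip to jaw, y across, z up when lying. The grip runs from x = -52 to +50 mm, then comes a steel shank 20 mm wide.
- spanner_jaw (a point): Centre of that spanner's jaw, 100 mm along +x from spanner_grip, same axes. Head 61 mm wide, steel 8 mm thick, its underside 5 mm higher than the grip's. Jaw gap 33 mm; two prongs reach 34 mm ahead (+x) of this point, flaring apart over the last 13 mm; the throat is 19 mm behind it.
- spanner: The spanner that fits: 186 mm long, about 250 g. Origin on the underside of the grip, 9 mm below spanner_grip; same axes.
- narrow_spanner: The other spanner, same length and grip, but its head is 40 mm wide and its jaw gap 20 mm: too narrow for the flats. The two may lie in either place. Origin on the underside of its grip. To be left alone.
- sleeve_flats (a point): On the axis of the tumbler's steel bearing sleeve (white sloping drive head on a grey foot, fixed). z is the axis, leaning 30 degrees from vertical, toward the front. The sleeve is 30 mm across its two flats (x) and 36 mm along them (y), and turns this frame with it; at sleeve = 0, x points straight up the slope. The spanner goes on with its jaw pointing to +y; this is where the jaw centre goes.
- sleeve (a joint): Turn of the sleeve, rad, + clockwise seen from above. Turns easily (0.09 N m) both ways. Starts at -0.5 to -0.3; at 0 the handle of a seated spanner touches the stop (the jaw has about 0.09 rad of play). The round flange (68 mm across) under the spanner's head lies 4 mm below sleeve_flats, the locknut's underside 16 mm above it.
- locknut (a joint): Turn of the locknut relative to the sleeve, rad, + clockwise (tightening). Starts at 0 to 0.25 and comes up tight on a solid end at 2.3. It is stiffer (0.3 N m) than the sleeve, so an unheld sleeve turns with it.
- nut_grip (a point): Centre of the locknut's wing bar, on the axis, 62 mm above sleeve_flats: steel bar 90 mm long (its x), 16 mm wide (y), 40 mm tall (z, the axis), on a round hub 44 mm in diameter.
- stop_face (a point): Where the handle's side meets the stop, a steel upright on the downhill side of the handle rest, 139 mm from the axis, standing 22 mm above the rest. The rest, a steel strip 5 mm lower than the flange, carries the rubber grip 128 to 150 mm from the axis and runs 107 mm up the slope from the stop. Axes: z vertical, x to the tumbler's back, y to its left.
- beaker: Glass beaker, 74 mm wide, 100 mm high; origin at the centre of its underside. Not to be disturbed.
- reagent: Amber bottle, 64 mm wide, 130 mm high; origin at the centre of its underside. Not to be disturbed.
Mind the look-alikes: they are no part of the job. Leave any green or yellow look-alike of the spanner alone.

How it is judged:
By the outcome, as a careful person would: the job done as asked, in the order asked, and still so for the second after the job is handed in, with the robot touching nothing.
It also fails if it takes over 72 s, if anything falls off the work surface, if the arm or the gripper's body presses on something with over 40 N, if the wrist force passes 120 N, or if a joint passes its speed limit or range.

## Working session

There is one attempt and no reset: what is moved stays moved. The work goes in short steps, Python scripts to look and compute and a shell command to move; the robot and the scene stay as the last step left them, time stands still between calls to the robot, and variables do not carry over. Pictures are saved under pics/ and viewed, at most 10 in all, crops included, and the job is handed in when it is done.

```bash
ls; mkdir -p pics
cat > h.py <<'E'
import numpy as np, cv2
from scipy.spatial.transform import Rotation as Rn
from workcell import monitor, optics, job_done
def cam(n):
    f=optics.grab_frame(n); f['R']=np.array(f['R']); f['t']=np.array(f['t']); return f
def K(f):
    F=200/np.tan(np.radians(f['fovy'])/2)
    return np.array([[F,0,f['cx']],[0,F,f['cy']],[0,0,1.]])
def ray(f,uv):
    p=cv2.undistortPointsIter(np.array(uv,float).reshape(-1,1,2),K(f),np.array([f['k1'],0,0,0.]),None,None,(3,50,1e-9)).reshape(-1,2)
    d=np.c_[p,np.ones(len(p))]@f['R']; c=-f['R'].T@f['t']; return c,d
def onz(f,uv,z):
    c,d=ray(f,uv); return c+d*((z-c[2])/d[:,2])[:,None]
def proj(f,X):
    return cv2.projectPoints(np.array(X,float).reshape(-1,1,3),cv2.Rodrigues(f['R'])[0],f['t'],K(f),np.array([f['k1'],0,0,0.]))[0].reshape(-1,2)
E
python3 - <<'E'
from h import *
for n in ['scene','side']:
    f=cam(n); cv2.imwrite(f'pics/{n}0.png',f['frame']); print(n,f['fovy'],f['k1'],(-f['R'].T@f['t']).round(3),f['R'][2].round(2))
    for o in ['spanner','narrow_spanner','sleeve','locknut','beaker','reagent','spanner_grip','spanner_jaw','sleeve_flats','nut_grip','stop_face']:
        try:
            for m in optics.masks_of(o,n)[:3]: 
                ys,xs=np.nonzero(m['region']); print(n,o,round(m['p'],2),np.round(m['rect']),xs.mean().round(1),ys.mean().round(1))
        except Exception as e: print(o,e)
print(monitor.observe())
E
```

```text
pics
scene 48.503139399410415 -0.08592538746135586 [1.195 0.413 0.896] [-0.62 -0.37 -0.69]
scene spanner 0.94 [199. 237.  67.  41.] 232.1 257.7
scene spanner 0.87 [271. 172.  60.  17.] 298.7 178.2
scene spanner 0.7 [199. 180.  52.  43.] 227.0 200.9
scene narrow_spanner 0.62 [186. 157.  45.  40.] 210.3 175.5
scene locknut 0.86 [354. 193.  23.  38.] 366.7 214.6
scene beaker 0.57 [447. 276.  43.  49.] 464.3 299.8
scene reagent 0.72 [432. 225.  33.  50.] 448.1 251.0
scene spanner_grip 0.84 [199. 237.  68.  41.] 233.1 257.6
scene spanner_grip 0.77 [268. 172.  62.  16.] 299.0 178.2
scene spanner_grip 0.62 [200. 180.  54.  40.] 226.8 200.5
scene spanner_jaw 0.83 [198. 233.  71.  47.] 232.1 257.3
scene spanner_jaw 0.75 [272. 174.  61.  12.] 298.7 178.1
scene spanner_jaw 0.7 [198. 179.  55.  47.] 225.7 201.6
scene sleeve_flats 0.87 [352. 195.  24.  44.] 365.2 218.7
scene nut_grip 0.87 [353. 195.  24.  35.] 366.8 214.5
scene stop_face 0.88 [281. 194. 118. 124.] 345.4 260.2
side 48.54605486519525 -0.08897102810642256 [0.163 0.617 0.983] [ 0.34 -0.56 -0.76]
side spanner 0.91 [385. 201.  29.  57.
[... 906 characters left out ...]
rray([ 1.08778302,  0.52140532, -0.03628715,  1.59949909,  0.02119475,
        1.02110742, -0.11283865]), 'qd': array([-1.17600419e-03, -4.19633707e-04,  1.71683703e-04, -6.63446134e-04,
        2.50499930e-04, -1.06870311e-03, -7.27798212e-05]), 'joint_efforts': array([-7.63961471e-04, -9.26839757e+01,  1.97751157e+00, -3.70253456e+01,
        1.79708877e-02,  1.90086896e-03, -3.13404342e-07]), 'position': array([ 0.2507099 , -0.57250008,  0.23128793]), 'tool_rot': array([-3.14155815e+00,  4.02706902e-06,  4.12717837e-01]), 'force': array([-0.44288069,  0.37368731, -1.11939176]), 'moment': array([-0.01094789, -0.00621247,  0.00482379]), 'finger_force': 0.0, 'grip_width': 0.0852543528569868}
```

Run:
```python
import cv2
a=cv2.imread('pics/scene0.png')[130:340,170:500]; cv2.imwrite('pics/s0c.png',cv2.resize(a,None,fx=2.4,fy=2.4,interpolation=3))
a=cv2.imread('pics/side0.png')[130:380,170:450]; cv2.imwrite('pics/d0c.png',cv2.resize(a,None,fx=2.4,fy=2.4,interpolation=3))
```

```text
(no output)
```

View pics/s0c.png

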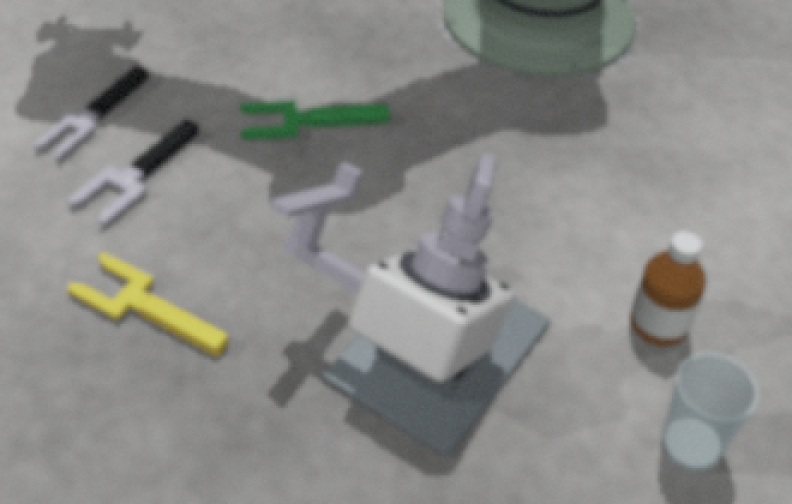

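View pics/d0c.png

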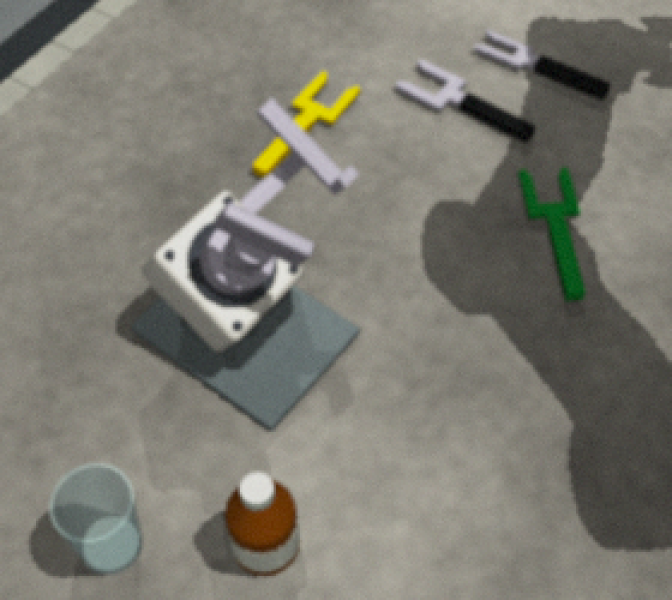

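```bash
cat > a.py <<'E'
from h import *
fs=cam('scene');fd=cam('side')
S=lambda *p:(170+np.array(p[0::2])/2.4,130+np.array(p[1::2])/2.4)
def full(p): p=np.array(p,float).reshape(-1,2); return p/2.4+[170,130]
g=full([165,150,105,195]); print('scene sp',onz(fs,g[:1],.009).round(3),onz(fs,g[1:],.009).round(3))
g=full([497,117,430,88]); print('side sp',onz(fd,g[:1],.009).round(3),onz(fd,g[1:],.009).round(3))
print('foot scene',onz(fs,full([548,322,447,455,322,375]),.012).round(3).tolist())
print('foot side',onz(fd,full([358,330,270,428]),.012).round(3).tolist())
def tri(a,b):
    ca,da=ray(fs,full(a));cb,db=ray(fd,full(b));da=da[0]/np.linalg.norm(da);db=db[0]/np.linalg.norm(db)
    s=np.linalg.lstsq(np.c_[da,-db],cb-ca,rcond=None)[0]; p=ca+s[0]*da;q=cb+s[1]*db
    return ((p+q)/2).round(3),round(np.linalg.norm(p-q),4)
for n,a,b in [('restend',[275,203],[268,105]),('reststop',[350,185],[335,185]),('stoptop',[347,168],[348,175]),('bar',[480,180],[268,230]),('flange',[440,270],[232,262])]: print(n,*tri(a,b))
# masks
for n,f in (('scene',fs),('side',fd)):
    for m in optics.masks_of('beaker',n)[:1]+optics.masks_of('reagent',n)[:1]:
        r=m['rect']; print(onz(f,[[r[0]+r[2]/2,r[1]+r[3]-8]],0.02).round(3))
E
python3 a.py
```

```text
scene sp [[ 0.506 -0.264  0.009]] [[ 0.604 -0.275  0.009]]
side sp [[ 0.503 -0.27   0.009]] [[ 0.601 -0.27   0.009]]
foot scene [[0.504, 0.24, 0.012], [0.698, 0.223, 0.012], [0.683, 0.075, 0.012]]
foot side [[0.484, 0.094, 0.012], [0.498, 0.239, 0.012]]
restend [0.65  0.006 0.19 ] 0.0021
reststop [0.554 0.028 0.143] 0.0014
stoptop [0.544 0.018 0.155] 0.0004
bar [0.544 0.158 0.213] 0.0043
flange [0.593 0.153 0.128] 0.0054
[[0.572 0.438 0.02 ]]
[[0.451 0.352 0.02 ]]
[[0.556 0.431 0.02 ]]
[[0.424 0.366 0.02 ]]
```

```bash
cat >> h.py <<'E'
def R_(e): return Rn.from_euler('xyz',e)
def plan(pos,rot,smax=.04,wmax=.13):
    """rows from the present pose to pos, rot (Rotation or rpy), evenly"""
    s=monitor.observe(); p=np.array(s['position']);A=R_(s['tool_rot']); B=rot if isinstance(rot,Rn) else R_(rot)
    rv=(A.inv()*B).as_rotvec(); d=np.array(pos)-p
    n=int(max(np.ceil(np.linalg.norm(d)/smax),np.ceil(np.linalg.norm(rv)/wmax),1))
    for i in range(n):
        t=A.inv().apply(d/n)*100; print('{'+','.join(f'"{k}":{v:.2f}' for k,v in zip(['dx','dy','dz','wx','wy','wz'],[*t,*(rv/n)]) if abs(v)>.004)+'}',end=','); A=A*Rn.from_rotvec(rv/n)
    print('\nn',n,'d',d.round(3),'rv',rv.round(3),'t',s['clock'])
E
python3 -c "
from h import *
plan([.53,-.268,.23],[np.pi,0,-.06],.045)"
```

```text
{"dx":3.78,"dy":-1.67,"dz":0.01,"wz":0.05},{"dx":3.70,"dy":-1.85,"dz":0.01,"wz":0.05},{"dx":3.61,"dy":-2.02,"dz":0.01,"wz":0.05},{"dx":3.51,"dy":-2.19,"dz":0.01,"wz":0.05},{"dx":3.40,"dy":-2.35,"dz":0.01,"wz":0.05},{"dx":3.28,"dy":-2.51,"dz":0.01,"wz":0.05},{"dx":3.16,"dy":-2.66,"dz":0.01,"wz":0.05},{"dx":3.03,"dy":-2.81,"dz":0.01,"wz":0.05},{"dx":2.90,"dy":-2.95,"dz":0.01,"wz":0.05},{"dx":2.75,"dy":-3.08,"dz":0.01,"wz":0.05},
n 10 d [ 0.279  0.305 -0.001] rv [-0.     0.     0.473] t 1.5
```

```bash
python3 -m handwheel '[{"dx":3.8,"dy":-1.7,"wz":0.05},{"dx":3.7,"dy":-1.9,"wz":0.05},{"dx":3.6,"dy":-2.0,"wz":0.05},{"dx":3.5,"dy":-2.2,"wz":0.05},{"dx":3.4,"dy":-2.4,"wz":0.05},{"dx":3.3,"dy":-2.5,"wz":0.05},{"dx":3.2,"dy":-2.7,"wz":0.05},{"dx":3.0,"dy":-2.8,"wz":0.05}]'
python3 -m handwheel '[{"dx":2.9,"dy":-3.0,"wz":0.05,"claw":55},{"dx":2.7,"dy":-3.1,"wz":0.05,"claw":55},{"claw":55},{"claw":55}]'
python3 - <<'E'
from h import *
f=cam('wrist'); cv2.imwrite('pics/w1.png',f['frame']); print(f['fovy'],(-f['R'].T@f['t']).round(3),f['R'].round(2).tolist())
for m in optics.masks_of('spanner','wrist'):
    ys,xs=np.nonzero(m['region']); print(round(m['p'],2),np.round(m['rect']),onz(f,[[xs.mean(),ys.mean()]],.01).round(3))
E
```

```text
71.45660587867505 [ 0.326 -0.54   0.374] [[0.4, -0.92, 0.0], [-0.87, -0.38, 0.32], [-0.29, -0.13, -0.95]]schema error: expected keys dx, dy, dz, wx, wy, wz, claw
schema error: expected keys dx, dy, dz, wx, wy, wz, claw
```

View pics/w1.png

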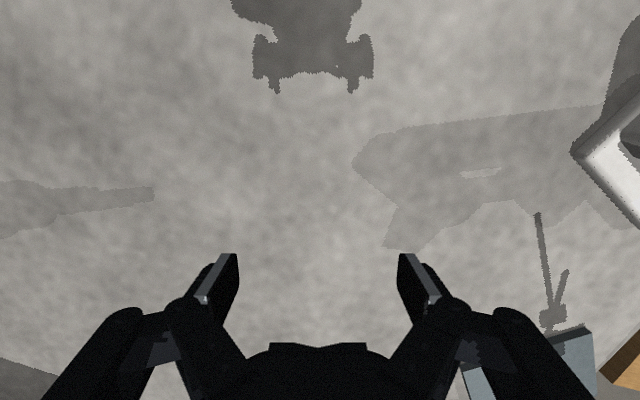

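The picture shows only the open fingers (about 230,260 and 400,260) and bare bench: the arm has not moved, because every row needs all the keys.

```bash
sed -i 's/ if abs(v)>.004)+/)+",\\"claw\\":%g"%claw+/; s/wmax=.13)/wmax=.13,claw=55)/' h.py
python3 -m handwheel '[{"dx":3.8,"dy":-1.7,"dz":0,"wx":0,"wy":0,"wz":0.05,"claw":55},{"dx":3.7,"dy":-1.9,"dz":0,"wx":0,"wy":0,"wz":0.05,"claw":55},{"dx":3.6,"dy":-2.0,"dz":0,"wx":0,"wy":0,"wz":0.05,"claw":55},{"dx":3.5,"dy":-2.2,"dz":0,"wx":0,"wy":0,"wz":0.05,"claw":55},{"dx":3.4,"dy":-2.4,"dz":0,"wx":0,"wy":0,"wz":0.05,"claw":55},{"dx":3.3,"dy":-2.5,"dz":0,"wx":0,"wy":0,"wz":0.05,"claw":55},{"dx":3.2,"dy":-2.7,"dz":0,"wx":0,"wy":0,"wz":0.05,"claw":55},{"dx":3.0,"dy":-2.8,"dz":0,"wx":0,"wy":0,"wz":0.05,"claw":55}]'
python3 -m handwheel '[{"dx":2.9,"dy":-3.0,"dz":0,"wx":0,"wy":0,"wz":0.05,"claw":55},{"dx":2.7,"dy":-3.1,"dz":0,"wx":0,"wy":0,"wz":0.05,"claw":55},{"dx":0,"dy":0,"dz":0,"wx":0,"wy":0,"wz":0,"claw":55}]'
python3 - <<'E'
from h import *
f=cam('wrist'); cv2.imwrite('pics/w2.png',f['frame']); print((-f['R'].T@f['t']).round(3))
for m in optics.masks_of('spanner','wrist'):
    ys,xs=np.nonzero(m['region']); print(round(m['p'],2),np.round(m['rect']),onz(f,[[xs.mean(),ys.mean()]],.01).round(3))
E
```

```text
clock: 2.6
position: [0.4773, -0.3284, 0.2314]
tool_rot: [3.141, -0.0, 0.011]
force: [0.9, -1.2, -1.0]
grip_width: 0.0468
finger_force: 0.0
clock: 2.98
position: [0.5351, -0.266, 0.2311]
tool_rot: [-3.14, -0.0, -0.083]
force: [-0.8, -0.9, -0.6]
grip_width: 0.0473
finger_force: 0.0
[ 0.617 -0.273  0.374]
0.71 [272. 239.  36.  57.] [[ 0.388 -0.208  0.01 ]]
0.59 [294.  86.  51. 144.] [[ 0.563 -0.273  0.01 ]]
0.58 [104.   0. 164.  64.] [[ 0.707 -0.133  0.01 ]]
```

View pics/w2.png

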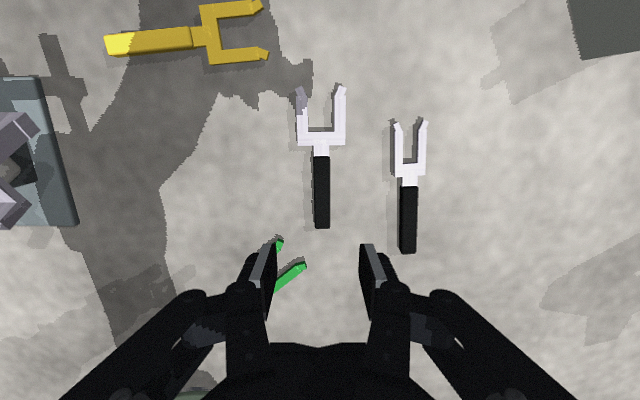

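The wide spanner shows with grip from (321,157) to (322,228) and head at (321,115). The narrow one is to its right at (408,200), and the green look-alike is under the left finger.

```bash
cat > b.py <<'E'
from h import *
s=monitor.observe(); f=cam('wrist'); im=f['frame']
c=onz(f,[[321.5,157],[322,228]],.018); print('grip ends top',c.round(4),np.linalg.norm(c[1]-c[0]))
# dark grip blob by threshold
hsv=im.max(axis=2); m=np.zeros_like(hsv); m[150:236,306:338]=(hsv[150:236,306:338]<60)
ys,xs=np.nonzero(m); P=onz(f,np.c_[xs,ys],.012)[:,:2]; ctr,(w,h),a=cv2.minAreaRect(P.astype(np.float32)); print('blob',P.mean(0).round(4),ctr,w,h,a,len(xs))
v=np.linalg.svd(P-P.mean(0))[2][0]; v*=np.sign(v[0]); print('yaw',np.arctan2(v[1],v[0]))
h=onz(f,[[321,132],[301,145],[344,145],[299,88],[341,88],[298,116],[345,116]],.013); print(h.round(4).tolist())
print(s['position'],s['tool_rot'])
E
python3 b.py
```

```text
grip ends top [[ 0.5522 -0.2763  0.018 ]
 [ 0.4528 -0.2687  0.018 ]] 0.09970080272521052
blob [ 0.5061 -0.2686] (0.5038443803787231, -0.2682201862335205) 0.0220935195684433 0.10136005282402039 86.47004699707031 1147
yaw -0.06700578070415056
[[0.5831, -0.2783, 0.013], [0.5691, -0.2513, 0.013], [0.5643, -0.3064, 0.013], [0.6373, -0.2561, 0.013], [0.6329, -0.3067, 0.013], [0.605, -0.2514, 0.013], [0.5999, -0.3097, 0.013]]
[ 0.53293965 -0.2691714   0.23120676] [ 3.14138269e+00  3.48157173e-04 -8.63693328e-02]
```

```bash
python3 -m handwheel '[{"dx":-2.9,"dy":0.3,"dz":2,"wx":0,"wy":0,"wz":0,"claw":55},{"dx":0,"dy":0,"dz":5,"wx":0,"wy":0,"wz":0,"claw":55},{"dx":0,"dy":0,"dz":5,"wx":0,"wy":0,"wz":0,"claw":55},{"dx":0,"dy":0,"dz":5,"wx":0,"wy":0,"wz":0,"claw":55},{"dx":0,"dy":0,"dz":3,"wx":0,"wy":0,"wz":0,"claw":55},{"dx":0,"dy":0,"dz":1.5,"wx":0,"wy":0,"wz":0,"claw":55},{"dx":0,"dy":0,"dz":0.8,"wx":0,"wy":0,"wz":0,"claw":55},{"dx":0,"dy":0,"dz":0,"wx":0,"wy":0,"wz":0,"claw":55}]'
python3 - <<'E'
from h import *
f=cam('wrist'); cv2.imwrite('pics/w3.png',f['frame'])
E
```

```text
clock: 4.12
position: [0.5041, -0.2699, 0.0088]
tool_rot: [3.141, -0.001, -0.088]
force: [0.3, 0.6, 0.3]
grip_width: 0.0471
finger_force: 0.0
```

View pics/w3.png

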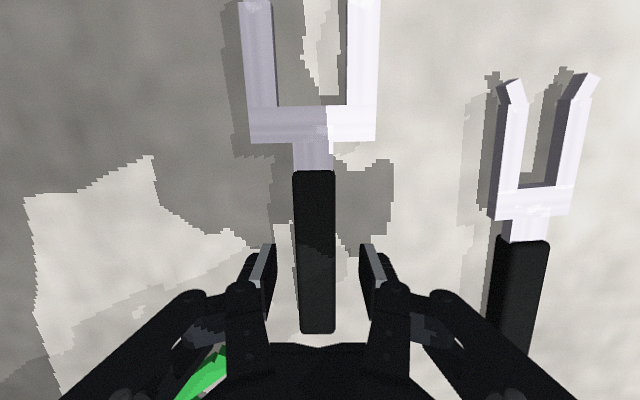

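The grip at (315,250) lies centred between the fingers (265 and 370); go down 4 mm, close and lift.

```bash
python3 -m handwheel '[{"dx":0,"dy":0,"dz":0.4,"wx":0,"wy":0,"wz":0,"claw":55},{"dx":0,"dy":0,"dz":0,"wx":0,"wy":0,"wz":0,"claw":5},{"dx":0,"dy":0,"dz":0,"wx":0,"wy":0,"wz":0,"claw":5},{"dx":0,"dy":0,"dz":0,"wx":0,"wy":0,"wz":0,"claw":5},{"dx":0,"dy":0,"dz":0,"wx":0,"wy":0,"wz":0,"claw":5}]' 80
python3 -m handwheel '[{"dx":0,"dy":0,"dz":-2,"wx":0,"wy":0,"wz":0,"claw":5},{"dx":0,"dy":0,"dz":-5,"wx":0,"wy":0,"wz":0,"claw":5},{"dx":0,"dy":0,"dz":-5,"wx":0,"wy":0,"wz":0,"claw":5},{"dx":0,"dy":0,"dz":-5,"wx":0,"wy":0,"wz":0,"claw":5},{"dx":0,"dy":0,"dz":-5,"wx":0,"wy":0,"wz":0,"claw":5},{"dx":0,"dy":0,"dz":-5,"wx":0,"wy":0,"wz":0,"claw":5},{"dx":0,"dy":0,"dz":0,"wx":0,"wy":0,"wz":0,"claw":5}]' 80
python3 - <<'E'
from h import *
f=cam('wrist'); cv2.imwrite('pics/w4.png',f['frame']); s=monitor.observe(); print(s['position'],s['tool_rot'],s['moment'],s['force'])
T=R_(s['tool_rot']); c=-f['R'].T@f['t']; print('cam in tool',T.inv().apply(c-s['position']).round(4), (f['R']@T.as_matrix()).round(3).tolist())
E
```

```text
clock: 4.8
position: [0.5042, -0.2696, 0.0049]
tool_rot: [3.141, -0.001, -0.087]
force: [-2.5, 1.0, 8.7]
grip_width: 0.0197
finger_force: 78.9
clock: 5.68
position: [0.5049, -0.2702, 0.2791]
tool_rot: [3.14, -0.006, -0.088]
force: [-0.8, -0.4, -2.7]
grip_width: 0.0197
finger_force: 78.6
[ 0.50412568 -0.26969367  0.27664141] [ 3.14056569 -0.00321682 -0.08729509] [ 0.01833142  0.12229025 -0.009924  ] [-0.04016502  0.12499469 -3.74291151]
cam in tool [ 0.0823  0.0002 -0.1454] [[-0.001, 1.0, -0.002], [-0.949, -0.002, -0.316], [-0.316, 0.001, 0.949]]
```

View pics/w4.png

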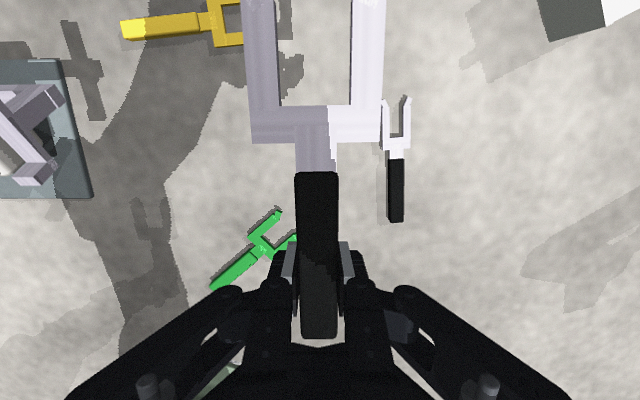

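The spanner hangs level in the fingers: throat corners at (281,107) and (351,107), grip from row 172 to 338. Next I fit its pose in the tool frame and the tumbler pose.

```bash
cat > c.py <<'E'
from h import *
from scipy.optimize import least_squares
f=cam('wrist'); s=monitor.observe(); T=R_(s['tool_rot'])
O=np.array([[81,16.5,13],[81,-16.5,13],[50,11,18],[50,-11,18],[-52,11,18],[-52,-11,18]])/1e3
I=np.array([[281,107],[351,107],[296,172],[337,172],[301,338],[337,338.]])
R0=R_([np.pi,0,0])
def w(x): return s['position']+T.apply((Rn.from_rotvec(x[3:])*R0).apply(O)+x[:3])
fun=lambda x: np.r_[(proj(f,w(x))-I).ravel(),(x[2]-.005)/.001*1,x[3]/.01]
r=least_squares(fun,[0,0,.005,0,0,0]); print('spanner origin in tool',r.x.round(4)); print(r.fun.round(1))
E
python3 c.py
python3 - <<'E'
from h import *
import cv2
for n in ['scene','side']:
    f=cam(n); cv2.imwrite(f'pics/{n}1.png',f['frame'])
a=cv2.imread('pics/scene0.png')[180:330,270:410]; b=cv2.imread('pics/side0.png')[160:320,215:335]
a=cv2.resize(a,(466,500),interpolation=2); b=cv2.resize(b,(375,500),interpolation=2)
a=cv2.resize(cv2.imread('pics/scene0.png')[180:330,275:405],(390,450),interpolation=cv2.INTER_CUBIC)
b=cv2.resize(cv2.imread('pics/side0.png')[165:315,220:350],(390,450),interpolation=cv2.INTER_CUBIC)
cv2.imwrite('pics/tum.png',np.hstack([a,b]))
E
```

```text
spanner origin in tool [ 0.0012  0.0004  0.0067 -0.0009 -0.0174 -0.0106]
[ 0.3 -0.1 -0.5 -1.  -1.6  0.7  2.   0.2 -0.3  0.5  0.   0.2  1.7 -0.1]
```

View pics/tum.png

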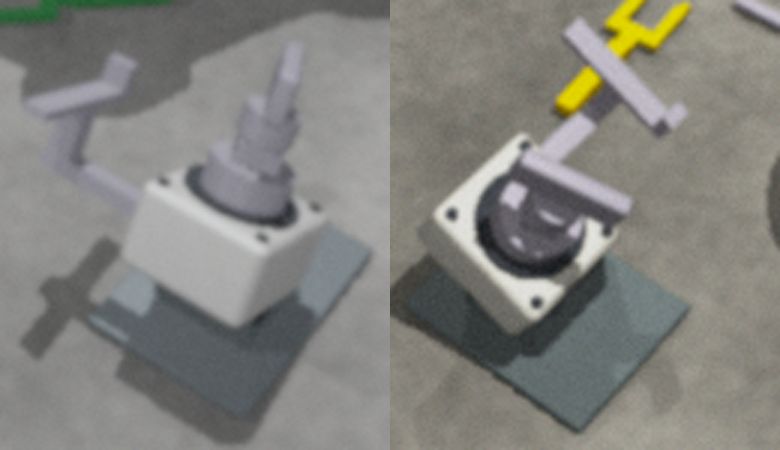

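The tumbler is clear in both views: the wing bar runs from (525,160) to (630,205) in the right half, and the stop is at the near end of the rest. I'll move sideways for a wrist close-up from beside it.

```bash
python3 -m handwheel '[{"dx":0,"dy":-4,"dz":-0.5,"wx":0,"wy":0,"wz":0,"claw":5},{"dx":0,"dy":-4,"dz":-0.5,"wx":0,"wy":0,"wz":0,"claw":5},{"dx":0,"dy":-4,"dz":-0.5,"wx":0,"wy":0,"wz":0,"claw":5},{"dx":0,"dy":-4,"dz":-0.5,"wx":0,"wy":0,"wz":0,"claw":5},{"dx":0,"dy":-3,"dz":0,"wx":0,"wy":0,"wz":0,"claw":5},{"dx":0,"dy":0,"dz":0,"wx":0,"wy":0,"wz":0,"claw":5}]' 80
python3 - <<'E'
from h import *
f=cam('wrist'); cv2.imwrite('pics/w5.png',f['frame']); np.savez('w5',**{k:np.array(v) for k,v in f.items()})
cv2.imwrite('pics/w5c.png',cv2.resize(f['frame'][0:270,0:320],None,fx=2.2,fy=2.2,interpolation=2))
E
```

```text
clock: 6.62
position: [0.5202, -0.0779, 0.2934]
tool_rot: [-3.141, 0.002, -0.084]
force: [0.7, -1.0, -2.4]
grip_width: 0.0198
finger_force: 78.8
```

View pics/w5c.png

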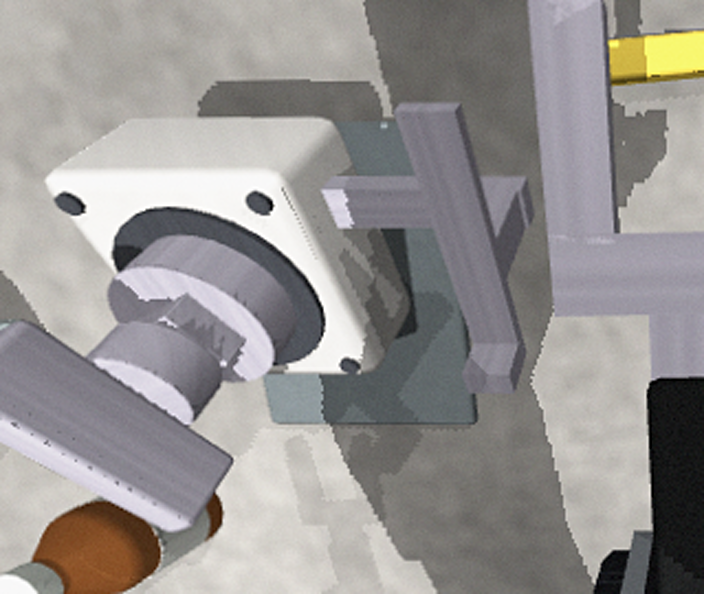

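The view shows the rest strip's uphill corners at crop (397,105) and (460,103), the screws at (68,203), (260,203) and (350,365), and the bar end at (232,460) and (190,528). I'll fit a tumbler model to these.

```bash
cat > d.py <<'E'
from h import *
from scipy.optimize import least_squares
w=np.load('w5.npz'); W={k:w[k] for k in w.files}; W={k:(v if v.ndim else float(v)) for k,v in W.items()}
S=cam('scene'); D=cam('side')
cw=lambda p:np.array(p)/2.2
c0=lambda p:np.array(p)/2.4+[170,130]
ct=lambda p:(np.array(p)-[390,0])/3+[220,165]
def frame(yaw):
    b=np.array([np.cos(yaw),np.sin(yaw),0]); l=np.array([-np.sin(yaw),np.cos(yaw),0]); z=np.array([0,0,1.])
    a=b*np.cos(np.pi/6)+z*.5; n=z*np.cos(np.pi/6)-b*.5; return np.c_[a,l,n]
def obs(x):
    s,n0,phi=x[4],x[5],x[6]
    r=[]
    sc={'++':(s,s,n0),'+-':(s,-s,n0),'--':(-s,-s,n0),'-+':(-s,s,n0)}
    for k,p in (('++',(68,203)),('+-',(260,203)),('--',(350,365))): r.append((W,sc[k],cw(p),1,'w'+k))
    for k,p in (('++',(168,255)),('+-',(228,200)),('--',(292,268)),('-+',(237,325))): r.append((D,sc[k],c0(p),1,'d'+k))
    for k,p in (('+-',(383,265)),('++',(462,310)),('-+',(503,285))): r.append((S,sc[k],c0(p),1,'s'+k))
    r.append((W,(.096,-.128,-.009),cw((397,105)),1,'wr1')); r.append((W,(.096,-.150,-.009),cw((460,103)),1,'wr2'))
    r.append((D,(.096,-.128,-.009),ct((562,35)),.7,'dr1')); r.append((D,(.096,-.150,-.009),ct((585,20)),.7,'dr2'))
    def B(X,Y,Z): c,s_=np.cos(phi),np.sin(phi); return (c*X+s_*Y,-s_*X+c*Y,Z)  # phi + clockwise
    r.append((W,B(-.045,-.008,.042),cw((232,460)),1,'wb1')); r.append((W,B(-.045,-.008,.082),cw((190,528)),1,'wb2'))
    r.append((W,B(.045,-.008,.042),cw((25,322)),.4,'wb3'))
    r.append((D,B(.045,0,.082),ct((527,155)),.4,'db1')); r.append((D,B(-.045,0,.082),ct((630,207)),.4,'db2'))
    return r
def fun(x,full=False):
    M=frame(x[3]); o=obs(x); e=[(proj(f,x[:3]+M@np.array(q))[0]-p) for f,q,p,wt,_ in o]
    if full: 
        for (a,b,c,d,n),ee in zip(o,e): print(n,ee.round(1),end='; ')
        print()
    return np.ravel([ee*q[3] for ee,q in zip(e,o)])
if __name__=='__main__':
    r=least_squares(fun,[.58,.155,.14,-.09,.04,-.02,-.3],loss='soft_l1'); print(r.x.round(4),r.cost); fun(r.x,True); np.save('tum.npy',r.x)
    x=r.x;M=frame(x[3])
    for nm,q in [('stopface',(-.011,-.139,-.009)),('stoptop',(-.011,-.139,.013)),('footdrop',(0,0,0))]: print(nm,(x[:3]+M@np.array(q)).round(4))
    c=[cw(0)]; 
    for nm,q in [('s128',(-.011,-.128,-.009)),('s150',(-.011,-.150,-.009)),('t128',(-.011,-.128,.013)),('t150',(-.011,-.150,.013)),('fl',(0,0,-.004)),('fl-l',(0,-.034,-.004)),('fl-a',(-.034,0,-.004)),('fl+a',(.034,0,-.004))]: print(nm,(proj(W,x[:3]+M@np.array(q))[0]*2.2).round(0),end=' ')
E
python3 d.py
```

```text
[ 0.58    0.1555  0.1537 -0.0996  0.0454 -0.0315 -0.3276] 19.584531308280315
w++ [-0.6  0.8]; w+- [2.9 1.2]; w-- [ 0.1 -2. ]; d++ [-0.1  0.5]; d+- [ 1.1 -0.4]; d-- [ 0.  -1.5]; d-+ [-2.  -0.4]; s+- [-1.9 -1.1]; s++ [-0.3 -0.1]; s-+ [-0.4  1.1]; wr1 [-1.4  0.2]; wr2 [-2.1  1.3]; dr1 [-0.1 -1.7]; dr2 [-2.  -1.7]; wb1 [ 1.9 -1.8]; wb2 [-0.4  0.2]; wb3 [ 3.1 -7.1]; db1 [-1.8 -2.2]; db2 [-0.3  0.8]; 
stopface [0.5611 0.0177 0.1404]
stoptop [0.5502 0.0188 0.1594]
footdrop [0.58   0.1555 0.1537]
s128 [472. 340.] s150 [518. 341.] t128 [460. 371.] t150 [508. 371.] fl [192. 326.] fl-l [264. 326.] fl-a [232. 379.] fl+a [145. 262.]
```

Run:
```python
from d import *
x=np.load('tum.npy');M=frame(x[3]); x0,y0,z=42,108,6
base=cv2.resize(W['frame'].astype(np.uint8)[y0:y0+50,x0:x0+66],None,fx=z,fy=z,interpolation=2)
P=[]
for th in (None,-.33,-.43,-.53):
    im=base.copy()
    if th is not None:
        c,s=np.cos(th),np.sin(th)
        for X in (-.015,.015):
            pts=[]
            for Y,Z in ((-.010,-.004),(.010,-.004),(.010,.016),(-.010,.016)):
                pts.append(proj(W,x[:3]+M@np.array([c*X+s*Y,-s*X+c*Y,Z]))[0])
            pts=((np.array(pts)-[x0,y0]+.5)*z).astype(int); cv2.polylines(im,[pts],True,(0,0,255) if X<0 else (0,255,0),1)
        ang=np.linspace(0,6.3,60); q=np.array([proj(W,x[:3]+M@np.array([.034*np.cos(a),.034*np.sin(a),-.004]))[0] for a in ang]); cv2.polylines(im,[((q-[x0,y0]+.5)*z).astype(int)],True,(255,0,0),1)
    P.append(im)
cv2.imwrite('pics/flat.png',np.vstack([np.hstack(P[:2]),np.hstack(P[2:])]))
```

```text
(no output)
```

View pics/flat.png

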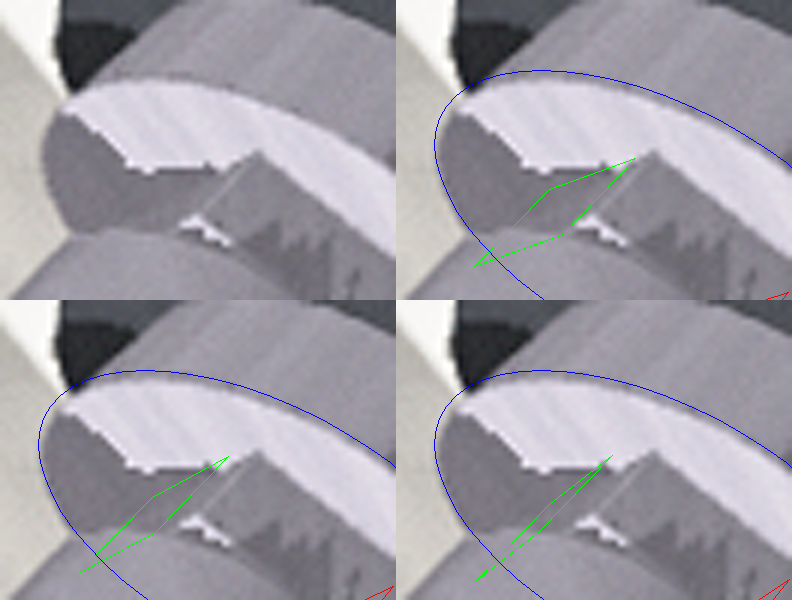

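The last panel shows the flange rim within about 1 px of the model. The sleeve block's corner is at panel (262,152), with its end-face base edge running to (396,245). I'll solve the sleeve angle from that edge.

Run:
```python
from d import *
x=np.load('tum.npy');M=frame(x[3])
F=lambda p:np.array(p)/6+[42-.5,108-.5]
c=F([262,152]); e=F([396,245]); print(c,e,'dir',np.degrees(np.arctan2(*(e-c)[::-1])))
t=F([205,212])
for th in np.arange(-.6,-.2,.05):
    cs,s=np.cos(th),np.sin(th)
    p=[proj(W,x[:3]+M@np.array([cs*X+s*Y,-s*X+cs*Y,Z]))[0] for X,Y,Z in ((.015,-.018,-.004),(-.015,-.018,-.004),(.015,-.018,.016))]
    d=p[1]-p[0]; print(round(th,2),p[0].round(1),'dir',np.degrees(np.arctan2(d[1],d[0])).round(1),'top',p[2].round(1))
print(t)
```

```text
[ 85.16666667 132.83333333] [107.5        148.33333333] dir 34.76180233348701
-0.6 [ 80.1 129.6] dir 33.5 top [ 67.8 142.2]
-0.55 [ 81.4 129.9] dir 35.0 top [ 69.2 142.6]
-0.5 [ 82.8 130.2] dir 36.5 top [ 70.7 142.9]
-0.45 [ 84.1 130.6] dir 38.1 top [ 72.1 143.3]
-0.4 [ 85.5 131.1] dir 39.7 top [ 73.6 143.8]
-0.35 [ 86.9 131.6] dir 41.4 top [ 75.  144.3]
-0.3 [ 88.3 132.1] dir 43.1 top [ 76.5 144.8]
-0.25 [ 89.6 132.7] dir 44.9 top [ 78.  145.4]
[ 75.66666667 142.83333333]
```

```bash
cat > e.py <<'E'
from d import *
F=lambda p:np.array(p)/6+[42-.5,108-.5]
rim=F([[70,105],[130,80],[200,85],[262,108],[330,145],[396,188],[42,150],[50,195]]); cor=F([262,152]); far=F([396,245])
A=np.linspace(0,2*np.pi,361)
def fun2(y):
    x=y[:7]; th=y[7]; M=frame(x[3]); r=list(fun(x))
    C=proj(W,x[:3]+np.c_[.034*np.cos(A),.034*np.sin(A),0*A-.004]@M.T); 
    r+=[np.min(np.linalg.norm(C-p,axis=1)) for p in rim]
    c,s=np.cos(th),np.sin(th); p=proj(W,np.array([x[:3]+M@np.array([c*X+s*Y,-s*X+c*Y,-.004]) for X,Y in ((.015,-.018),(-.015,-.018))]))
    d=p[1]-p[0]; d/=np.linalg.norm(d); e=far-p[0]
    return np.r_[r,p[0]-cor,d[0]*e[1]-d[1]*e[0]]
y0=np.r_[np.load('tum.npy'),-.43]
r=least_squares(fun2,y0,loss='soft_l1',diff_step=1e-4); print(r.x.round(4),r.cost); print(r.fun[-11:].round(1)); fun(r.x[:7],True); np.save('tum2.npy',r.x)
E
python3 e.py
```

```text
[ 0.5786  0.1556  0.1542 -0.0929  0.0455 -0.0327 -0.3278 -0.4065] 25.695044276351716
[ 1.1  0.1  0.1  0.9  1.8  1.7  0.7  0.5 -0.1 -0.4 -1.8]
w++ [-0.3  1.9]; w+- [3.  1.7]; w-- [ 0.6 -1.6]; d++ [0.1 1. ]; d+- [ 1.1 -0.1]; d-- [ 0.3 -1.4]; d-+ [-1.6 -0. ]; s+- [-1.7 -1. ]; s++ [ 0.1 -0.1]; s-+ [-0.2  0.9]; wr1 [-2.4  0.8]; wr2 [-3.   1.7]; dr1 [-0.2 -1.7]; dr2 [-2.1 -1.7]; wb1 [ 2.1 -0.5]; wb2 [0.1 1.7]; wb3 [ 2.9 -5.3]; db1 [-1.3 -2. ]; db2 [0.3 0.8];
```

```bash
cat > g.py <<'E'
from h import *
x=np.load('tum2.npy')
P=x[:3]; yaw=-.096
def frame(yaw):
    b=np.array([np.cos(yaw),np.sin(yaw),0]); l=np.array([-np.sin(yaw),np.cos(yaw),0]); z=np.array([0,0,1.])
    return np.c_[b*np.cos(np.pi/6)+z*.5,l,z*np.cos(np.pi/6)-b*.5]
M=frame(yaw)
St=np.array([.0012,.0004,.0067]); SR=Rn.from_rotvec([-.0009,-.0174,-.0106])*R_([np.pi,0,0])
def tool(th,back,up,side=0.):
    "tool pose with jaw centre at -back along spanner x, up along n"
    c,s=np.cos(th),np.sin(th); xs=M@[s,c,0]; zs=M[:,2]; ys=np.cross(zs,xs)
    Sp=Rn.from_matrix(np.c_[xs,ys,zs]); jaw=P-back*xs+up*zs+side*ys
    TR=Sp*SR.inv(); so=jaw-Sp.apply([.1,0,.009]); return so-TR.apply(St),TR
def jawnow():
    s=monitor.observe(); T=R_(s['tool_rot']); Sp=T*SR; o=np.array(s['position'])+T.apply(St)+Sp.apply([.1,0,.009])
    d=M.T@(o-P); X=M.T@Sp.as_matrix(); return d.round(4),'th',np.arctan2(X[0,0],X[1,0]).round(3),'zs',X[:,2].round(3),'F',(M.T@s['force']).round(1),'Mo',np.round(s['moment'],2),'grip',round(s['grip_width'],4),s['clock']
E
python3 - <<'E'
from g import *
p,R=tool(-.42,.08,.06); print(p,R.as_euler('xyz')); s=monitor.observe()
plan(s['position'],R,wmax=.16,claw=5)
E
```

```text
[ 0.59743772 -0.01269309  0.2409503 ] [2.65709352 0.18498484 1.84252878]
{"dx":0.00,"dy":0.00,"dz":0.00,"wx":-0.04,"wy":0.03,"wz":-0.15,"claw":5},{"dx":0.00,"dy":0.00,"dz":0.00,"wx":-0.04,"wy":0.03,"wz":-0.15,"claw":5},{"dx":0.00,"dy":0.00,"dz":0.00,"wx":-0.04,"wy":0.03,"wz":-0.15,"claw":5},{"dx":0.00,"dy":0.00,"dz":0.00,"wx":-0.04,"wy":0.03,"wz":-0.15,"claw":5},{"dx":0.00,"dy":0.00,"dz":0.00,"wx":-0.04,"wy":0.03,"wz":-0.15,"claw":5},{"dx":0.00,"dy":0.00,"dz":0.00,"wx":-0.04,"wy":0.03,"wz":-0.15,"claw":5},{"dx":0.00,"dy":0.00,"dz":0.00,"wx":-0.04,"wy":0.03,"wz":-0.15,"claw":5},{"dx":0.00,"dy":0.00,"dz":0.00,"wx":-0.04,"wy":0.03,"wz":-0.15,"claw":5},{"dx":0.00,"dy":0.00,"dz":0.00,"wx":-0.04,"wy":0.03,"wz":-0.15,"claw":5},{"dx":0.00,"dy":0.00,"dz":0.00,"wx":-0.04,"wy":0.03,"wz":-0.15,"claw":5},{"dx":0.00,"dy":0.00,"dz":0.00,"wx":-0.04,"wy":0.03,"wz":-0.15,"claw":5},{"dx":0.00,"dy":0.00,"dz":0.00,"wx":-0.04,"wy":0.03,"wz":-0.15,"claw":5},{"dx":0.00,"dy":0.00,"dz":0.00,"wx":-0.04,"wy":0.03,"wz":-0.15,"claw":5},
n 13 d [0. 0. 0.] rv [-0.5    0.347 -1.926] t 7.075
```

```bash
python3 -m handwheel '[{"dx":0,"dy":0,"dz":0,"wx":-0.04,"wy":0.03,"wz":-0.15,"claw":5},{"dx":0,"dy":0,"dz":0,"wx":-0.04,"wy":0.03,"wz":-0.15,"claw":5},{"dx":0,"dy":0,"dz":0,"wx":-0.04,"wy":0.03,"wz":-0.15,"claw":5},{"dx":0,"dy":0,"dz":0,"wx":-0.04,"wy":0.03,"wz":-0.15,"claw":5},{"dx":0,"dy":0,"dz":0,"wx":-0.04,"wy":0.03,"wz":-0.15,"claw":5},{"dx":0,"dy":0,"dz":0,"wx":-0.04,"wy":0.03,"wz":-0.15,"claw":5},{"dx":0,"dy":0,"dz":0,"wx":-0.04,"wy":0.03,"wz":-0.15,"claw":5}]' 80
python3 -m handwheel '[{"dx":0,"dy":0,"dz":0,"wx":-0.04,"wy":0.03,"wz":-0.15,"claw":5},{"dx":0,"dy":0,"dz":0,"wx":-0.04,"wy":0.03,"wz":-0.15,"claw":5},{"dx":0,"dy":0,"dz":0,"wx":-0.04,"wy":0.03,"wz":-0.15,"claw":5},{"dx":0,"dy":0,"dz":0,"wx":-0.04,"wy":0.02,"wz":-0.15,"claw":5},{"dx":0,"dy":0,"dz":0,"wx":-0.04,"wy":0.02,"wz":-0.15,"claw":5},{"dx":0,"dy":0,"dz":0,"wx":-0.03,"wy":0.01,"wz":-0.13,"claw":5},{"dx":0,"dy":0,"dz":0,"wx":0,"wy":0,"wz":0,"claw":5}]' 80
python3 - <<'E'
from g import *
p,R=tool(-.42,.08,.06); print(jawnow(),monitor.observe()['qpos'].round(2)); plan(p,R,claw=5)
E
```

```text
clock: 7.95
position: [0.5204, -0.0803, 0.2944]
tool_rot: [2.808, -0.036, 0.984]
force: [0.1, -0.4, -2.8]
grip_width: 0.0201
finger_force: 78.7
clock: 8.82
position: [0.5201, -0.081, 0.2942]
tool_rot: [2.633, 0.209, 1.834]
force: [0.7, 0.5, -2.1]
grip_width: 0.02
finger_force: 78.8
(array([-0.0022, -0.1486,  0.1388]), 'th', np.float64(-0.424), 'zs', array([-0.031,  0.014,  0.999]), 'F', array([-0.4,  0.5, -2.2]), 'Mo', array([-0.05,  0.81, -0.06]), 'grip', 0.02, 8.825) [ 0.33  0.07 -0.33  2.21  0.21  0.32  0.14]
{"dx":1.86,"dy":2.00,"dz":2.74,"wx":0.01,"wy":0.01,"wz":0.00,"claw":5},{"dx":1.84,"dy":2.02,"dz":2.74,"wx":0.01,"wy":0.01,"wz":0.00,"claw":5},{"dx":1.82,"dy":2.04,"dz":2.74,"wx":0.01,"wy":0.01,"wz":0.00,"claw":5},
n 3 d [ 0.077  0.068 -0.053] rv [0.023 0.025 0.004] t 8.825
```

```bash
python3 -m handwheel '[{"dx":1.9,"dy":2.0,"dz":2.7,"wx":0.01,"wy":0.01,"wz":0,"claw":5},{"dx":1.8,"dy":2.0,"dz":2.7,"wx":0.01,"wy":0.01,"wz":0,"claw":5},{"dx":1.8,"dy":2.0,"dz":2.7,"wx":0,"wy":0,"wz":0,"claw":5},{"dx":0,"dy":0,"dz":0,"wx":0,"wy":0,"wz":0,"claw":5}]' 80
python3 - <<'E'
from g import *
p,R=tool(-.42,.08,.008); print(jawnow(),monitor.observe()['qpos'].round(2)); plan(p,R,claw=5)
f=cam('wrist'); np.savez('w6',**{k:np.array(v) for k,v in f.items()}); cv2.imwrite('pics/w6.png',f['frame'])
for m in optics.masks_of('sleeve','wrist')[:2]+optics.masks_of('locknut','wrist')[:1]: print(m['p'],m['rect'])
c,s=np.cos(-.42),np.sin(-.42)
for nm,q in (('flange',(0,0,-.004)),('nutc',(0,0,.082)),('bar+',(.045*c,.0,.082))): print(nm,proj(f,P+M@np.array(q)).round(0))
E
```

```text
clock: 9.32
position: [0.5975, -0.0095, 0.2403]
tool_rot: [2.656, 0.19, 1.846]
force: [-0.2, -0.2, -1.6]
grip_width: 0.0197
finger_force: 78.8
(array([ 0.0315, -0.0701,  0.0593]), 'th', np.float64(-0.425), 'zs', array([-0.003,  0.002,  1.   ]), 'F', array([-1. , -0.2, -1.3]), 'Mo', array([-0.06,  0.84, -0.03]), 'grip', 0.0197, 9.325) [ 0.03  0.28 -0.21  2.1   0.58  0.3  -0.35]
{"dx":-0.19,"dy":-0.04,"dz":2.57,"wx":0.00,"wy":0.00,"wz":0.00,"claw":5},{"dx":-0.20,"dy":-0.04,"dz":2.57,"wx":0.00,"wy":0.00,"wz":0.00,"claw":5},
n 2 d [ 0.026 -0.006 -0.044] rv [0.002 0.003 0.005] t 9.325
flange [[315. -59.]]
nutc [[ 313. -216.]]
bar+ [[ 428. -148.]]
```

```bash
python3 -m handwheel '[{"dx":-0.2,"dy":0,"dz":2.6,"wx":0,"wy":0,"wz":0,"claw":5},{"dx":-0.2,"dy":-0.1,"dz":2.7,"wx":0,"wy":0,"wz":0,"claw":5},{"dx":0,"dy":0,"dz":0,"wx":0,"wy":0,"wz":0,"claw":5},{"dx":0,"dy":0,"dz":0,"wx":0,"wy":0,"wz":0,"claw":5}]' 80
python3 - <<'E'
from g import *
p,R=tool(-.42,.03,.006); print(jawnow()); plan(p,R,claw=5,smax=.02)
A=[]
s=monitor.observe();T=R_(s['tool_rot']);Sp=T*SR;o=s['position']+T.apply(St)
loc=np.array([[.081,-.0305,.013],[.1,-.0305,.013],[.121,-.0305,.013],[.134,-.025,.013],[.121,-.0165,.013],[.081,-.0165,.013],[.081,.0165,.013],[.121,.0165,.013],[.134,.025,.013],[.121,.0305,.013],[.081,.0305,.013]])
a=np.linspace(0,6.28,60); c_,s_=np.cos(-.42),np.sin(-.42)
fl=np.c_[.034*np.cos(a),.034*np.sin(a),0*a-.004]
for n,(u,v) in (('scene',(300,190)),('side',(235,175))):
    f=cam(n); cv2.imwrite(f'pics/{n}2.png',f['frame']); z=5
    im=cv2.resize(f['frame'][v:v+100,u:u+78],None,fx=z,fy=z,interpolation=2)
    for X,cl in ((o+Sp.apply(loc),1),(P+fl@M.T,0)):
        cv2.polylines(im,[((proj(f,X)-[u,v]+.5)*z).astype(int)],not cl,(0,0,255) if cl else (0,255,0),1)
    A.append(im)
cv2.imwrite('pics/ins.png',np.hstack(A))
E
```

```text
clock: 9.98
position: [0.6229, -0.0185, 0.1971]
tool_rot: [2.653, 0.192, 1.844]
force: [0.2, -0.1, -1.9]
grip_width: 0.0199
finger_force: 78.9
(array([ 0.0326, -0.0765,  0.0086]), 'th', np.float64(-0.425), 'zs', array([-0.006,  0.003,  1.   ]), 'F', array([-0.8, -0.1, -1.8]), 'Mo', array([-0.11,  0.76,  0.02]), 'grip', 0.0199, 9.975)
{"dx":1.77,"dy":0.02,"dz":0.12,"wx":0.00,"wy":0.00,"wz":0.00,"claw":5},{"dx":1.77,"dy":0.02,"dz":0.13,"wx":0.00,"wy":0.00,"wz":0.00,"claw":5},{"dx":1.77,"dy":0.01,"dz":0.13,"wx":0.00,"wy":0.00,"wz":0.00,"claw":5},
n 3 d [-0.012  0.05  -0.013] rv [0.004 0.005 0.005] t 9.975
```

View pics/ins.png

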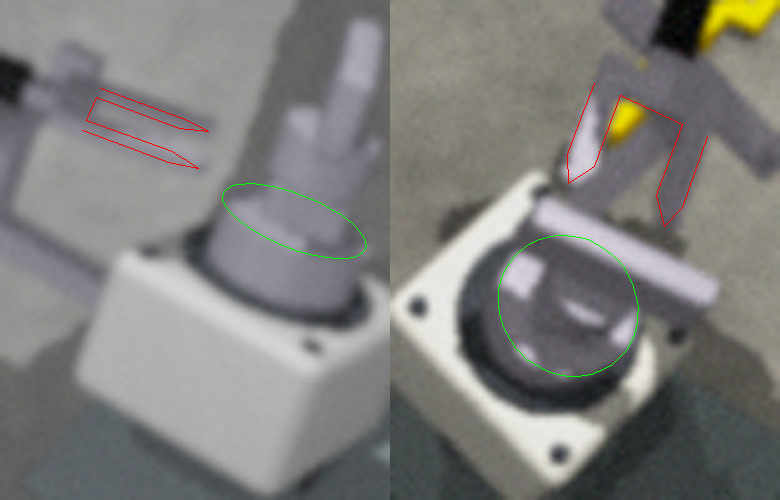

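The overlays match the real prongs (tips at about (205,165) left and (570,180) right) and the flange rim to within 2–3 mm. I'll push in gently and watch the force.

```bash
python3 -m handwheel '[{"dx":1.2,"dy":0,"dz":0.1,"wx":0,"wy":0,"wz":0,"claw":5},{"dx":1.2,"dy":0,"dz":0.1,"wx":0,"wy":0,"wz":0,"claw":5},{"dx":1.0,"dy":0,"dz":0.1,"wx":0,"wy":0,"wz":0.005,"claw":5},{"dx":0.6,"dy":0,"dz":0,"wx":0,"wy":0,"wz":0,"claw":5},{"dx":0,"dy":0,"dz":0,"wx":0,"wy":0,"wz":0,"claw":5}]' 80
python3 -c "
from g import *
print(jawnow())"
python3 -m handwheel '[{"dx":0.7,"dy":0,"dz":0,"wx":0,"wy":0,"wz":0,"claw":5},{"dx":0.7,"dy":0,"dz":0,"wx":0,"wy":0,"wz":0,"claw":5},{"dx":0,"dy":0,"dz":0,"wx":0,"wy":0,"wz":0,"claw":5}]' 80
python3 -c "
from g import *
print(jawnow()); p,R=tool(-.42,.0,.004); plan(p,R,claw=5,smax=.02)"
```

```text
clock: 10.7
position: [0.6139, 0.02, 0.1863]
tool_rot: [2.653, 0.19, 1.842]
force: [-0.3, 0.4, -2.1]
grip_width: 0.0197
finger_force: 78.9
(array([ 0.0166, -0.039 ,  0.0056]), 'th', np.float64(-0.422), 'zs', array([-0.006,  0.002,  1.   ]), 'F', array([-1.3,  0.3, -1.6]), 'Mo', array([-0.08,  0.79,  0.  ]), 'grip', 0.0197, 10.7)
clock: 11.08
position: [0.6102, 0.0339, 0.1832]
tool_rot: [2.653, 0.189, 1.843]
force: [0.9, 0.9, -2.2]
grip_width: 0.0198
finger_force: 78.9
(array([ 0.0107, -0.0255,  0.0054]), 'th', np.float64(-0.422), 'zs', array([-0.005,  0.002,  1.   ]), 'F', array([-0.4,  1. , -2.3]), 'Mo', array([0.3 , 0.45, 0.05]), 'grip', 0.0198, 11.075)
{"dx":1.38,"dy":0.01,"dz":0.11,"wx":0.00,"wy":0.00,"wz":0.00,"claw":5},{"dx":1.38,"dy":0.01,"dz":0.11,"wx":0.00,"wy":0.00,"wz":0.00,"claw":5},
n 2 d [-0.006  0.026 -0.007] rv [0.004 0.004 0.002] t 11.075
```

```bash
python3 -m handwheel '[{"dx":0.7,"dy":0,"dz":0,"wx":0,"wy":0,"wz":0,"claw":5},{"dx":0.7,"dy":0,"dz":0,"wx":0,"wy":0,"wz":0,"claw":5},{"dx":0,"dy":0,"dz":0,"wx":0,"wy":0,"wz":0,"claw":5}]' 80
python3 -c "
from g import *
print(jawnow())"
python3 -m handwheel '[{"dx":0.6,"dy":0,"dz":0,"wx":0,"wy":0,"wz":0,"claw":5},{"dx":0.6,"dy":0,"dz":0,"wx":0,"wy":0,"wz":0,"claw":5},{"dx":0,"dy":0,"dz":0,"wx":0,"wy":0,"wz":0,"claw":5}]' 80
python3 -c "
from g import *
print(jawnow()); p,R=tool(-.42,.0,.0); plan(p,R,claw=5,smax=.02)"
```

```text
clock: 11.45
position: [0.6064, 0.0471, 0.1804]
tool_rot: [2.653, 0.189, 1.843]
force: [0.7, 1.2, -2.0]
grip_width: 0.0198
finger_force: 78.9
(array([ 0.0049, -0.0127,  0.0056]), 'th', np.float64(-0.422), 'zs', array([-0.005,  0.002,  1.   ]), 'F', array([-0.5,  1.2, -2. ]), 'Mo', array([0.28, 0.42, 0.  ]), 'grip', 0.0198, 11.45)
clock: 11.82
position: [0.6032, 0.0583, 0.1781]
tool_rot: [2.654, 0.19, 1.843]
force: [0.9, 1.6, -1.9]
grip_width: 0.0199
finger_force: 78.9
(array([ 0.0001, -0.0019,  0.0057]), 'th', np.float64(-0.422), 'zs', array([-0.005,  0.002,  1.   ]), 'F', array([-0.3,  1.7, -2.1]), 'Mo', array([0.22, 0.5 , 0.09]), 'grip', 0.0199, 11.825)
{"dx":0.17,"dy":0.04,"dz":0.61,"wx":0.00,"wy":0.00,"wz":0.00,"claw":5},
n 1 d [ 0.003  0.002 -0.005] rv [0.004 0.004 0.002] t 11.825
```

```bash
python3 -m handwheel '[{"dx":0.1,"dy":0,"dz":0.2,"wx":0,"wy":0,"wz":0,"claw":5},{"dx":0.1,"dy":0,"dz":0.2,"wx":0,"wy":0,"wz":0,"claw":5},{"dx":0,"dy":0,"dz":0,"wx":0,"wy":0,"wz":0,"claw":5}]' 80
python3 -c "
from g import *
print(jawnow())"
python3 -m handwheel '[{"dx":0,"dy":0,"dz":0.1,"wx":0,"wy":0,"wz":0,"claw":5},{"dx":0,"dy":0,"dz":0,"wx":0,"wy":0,"wz":0,"claw":5}]' 80
python3 -c "
from g import *
print(jawnow())"
```

```text
clock: 12.2
position: [0.6049, 0.0592, 0.1742]
tool_rot: [2.654, 0.19, 1.841]
force: [0.5, 0.5, -2.8]
grip_width: 0.0197
finger_force: 79.0
(array([-0.0004, -0.0008,  0.0015]), 'th', np.float64(-0.421), 'zs', array([-0.005,  0.003,  1.   ]), 'F', array([-1. ,  0.5, -2.7]), 'Mo', array([ 0.17,  0.53, -0.05]), 'grip', 0.0197, 12.2)
clock: 12.45
position: [0.6053, 0.0591, 0.1735]
tool_rot: [2.653, 0.19, 1.841]
force: [1.1, 0.6, -1.9]
grip_width: 0.0198
finger_force: 78.9
(array([-0.0003, -0.0008,  0.0006]), 'th', np.float64(-0.421), 'zs', array([-0.005,  0.003,  1.   ]), 'F', array([-0. ,  0.7, -2.2]), 'Mo', array([ 0.14,  0.48, -0.08]), 'grip', 0.0198, 12.45)
```

```bash
cat > arc.py <<'E'
from h import *; import sys
from g import P,M
def arc(dth,P=P,M=M):
    s=monitor.observe(); A=R_(s['tool_rot']); p=np.array(s['position']); n=M[:,2]
    Q=Rn.from_rotvec(-dth*n); p2=P+Q.apply(p-P); print('row',(A.inv().apply(p2-p)*100).round(3),A.inv().apply(-dth*n).round(4))
if __name__=='__main__': arc(float(sys.argv[1]))
E
python3 arc.py 0.07
```

```text
row [ 0.025 -0.713 -0.001] [-0.0009 -0.0002  0.07  ]
```

```bash
python3 -m handwheel '[{"dx":0.025,"dy":-0.71,"dz":0,"wx":0,"wy":0,"wz":0.07,"claw":5},{"dx":0.025,"dy":-0.71,"dz":0,"wx":0,"wy":0,"wz":0.07,"claw":5},{"dx":0.025,"dy":-0.71,"dz":0,"wx":0,"wy":0,"wz":0.07,"claw":5},{"dx":0.025,"dy":-0.71,"dz":0,"wx":0,"wy":0,"wz":0.07,"claw":5},{"dx":0,"dy":0,"dz":0,"wx":0,"wy":0,"wz":0,"claw":5}]' 80
python3 -c "
from g import *
print(jawnow())"
python3 -m handwheel '[{"dx":0.02,"dy":-0.61,"dz":0,"wx":0,"wy":0,"wz":0.06,"claw":5},{"dx":0,"dy":0,"dz":0,"wx":0,"wy":0,"wz":0,"claw":5}]' 80
python3 -c "
from g import *
print(jawnow())"; python3 arc.py .03
```

```text
clock: 13.08
position: [0.5812, 0.0538, 0.16]
tool_rot: [2.623, 0.054, 1.594]
force: [1.9, -0.6, -0.7]
grip_width: 0.0194
finger_force: 78.9
(array([-0.0003, -0.0007,  0.0007]), 'th', np.float64(-0.141), 'zs', array([-0.001,  0.005,  1.   ]), 'F', array([ 1.3, -0.4, -1.6]), 'Mo', array([ 0.08,  0.07, -0.17]), 'grip', 0.0194, 13.075)
clock: 13.32
position: [0.5761, 0.0537, 0.1571]
tool_rot: [2.621, 0.025, 1.543]
force: [3.3, -1.2, -0.5]
grip_width: 0.02
finger_force: 78.9
(array([-0.0003, -0.0007,  0.0007]), 'th', np.float64(-0.083), 'zs', array([0.   , 0.005, 1.   ]), 'F', array([ 2.7, -0.8, -2.2]), 'Mo', array([-0.04,  0.14, -0.24]), 'grip', 0.02, 13.325)
row [ 0.004 -0.306  0.001] [-0.0004  0.      0.03  ]
```

```bash
python3 -m handwheel '[{"dx":0,"dy":-0.31,"dz":0,"wx":0,"wy":0,"wz":0.03,"claw":5},{"dx":0,"dy":0,"dz":0,"wx":0,"wy":0,"wz":0,"claw":5}]' 80
python3 -c "
from g import *
print(jawnow())"
python3 -m handwheel '[{"dx":0,"dy":-0.2,"dz":0,"wx":0,"wy":0,"wz":0.02,"claw":5},{"dx":0,"dy":0,"dz":0,"wx":0,"wy":0,"wz":0,"claw":5}]' 80
python3 -c "
from g import *
print(jawnow())"
python3 -m handwheel '[{"dx":0,"dy":-0.2,"dz":0,"wx":0,"wy":0,"wz":0.02,"claw":5},{"dx":0,"dy":0,"dz":0,"wx":0,"wy":0,"wz":0,"claw":5}]' 80
python3 -c "
from g import *
print(jawnow())"
```

```text
clock: 13.58
position: [0.5735, 0.0538, 0.1556]
tool_rot: [2.62, 0.01, 1.518]
force: [1.9, 0.5, -0.8]
grip_width: 0.0195
finger_force: 78.9
(array([-0.0002, -0.0006,  0.0007]), 'th', np.float64(-0.053), 'zs', array([0.001, 0.005, 1.   ]), 'F', array([ 1.2,  0.7, -1.6]), 'Mo', array([ 0.01,  0.06, -0.22]), 'grip', 0.0195, 13.575)
clock: 13.82
position: [0.5717, 0.0539, 0.1545]
tool_rot: [2.62, 0.0, 1.5]
force: [2.9, -0.0, 0.5]
grip_width: 0.02
finger_force: 78.9
(array([-0.0003, -0.0006,  0.0007]), 'th', np.float64(-0.033), 'zs', array([0.001, 0.005, 1.   ]), 'F', array([ 2.7,  0.2, -1. ]), 'Mo', array([ 0.09,  0.04, -0.2 ]), 'grip', 0.02, 13.825)
clock: 14.08
position: [0.5699, 0.054, 0.1535]
tool_rot: [2.62, -0.01, 1.483]
force: [2.7, -0.2, -0.9]
grip_width: 0.02
finger_force: 78.9
(array([-0.0003, -0.0006,  0.0007]), 'th', np.float64(-0.012), 'zs', array([0.002, 0.005, 1.   ]), 'F', array([ 1.9,  0.1, -2.1]), 'Mo', array([ 0.03,  0.05, -0.25]), 'grip', 0.02, 14.075)
```

```bash
python3 -m handwheel '[{"dx":0,"dy":-0.2,"dz":0,"wx":0,"wy":0,"wz":0.02,"claw":5},{"dx":0,"dy":0,"dz":0,"wx":0,"wy":0,"wz":0,"claw":5}]' 80
python3 -c "
from g import *
print(jawnow())"
python3 -m handwheel '[{"dx":0,"dy":-0.15,"dz":0,"wx":0,"wy":0,"wz":0.015,"claw":5},{"dx":0,"dy":0,"dz":0,"wx":0,"wy":0,"wz":0,"claw":5}]' 80
python3 -c "
from g import *
print(jawnow())"
python3 -m handwheel '[{"dx":0,"dy":-0.15,"dz":0,"wx":0,"wy":0,"wz":0.015,"claw":5},{"dx":0,"dy":0,"dz":0,"wx":0,"wy":0,"wz":0,"claw":5}]' 80
python3 -c "
from g import *
print(jawnow())"
```

```text
clock: 14.32
position: [0.5685, 0.0542, 0.1527]
tool_rot: [2.62, -0.02, 1.465]
force: [5.8, 0.5, -0.4]
grip_width: 0.0196
finger_force: 79.1
(array([ 0.0002, -0.0006,  0.0007]), 'th', np.float64(0.008), 'zs', array([0.001, 0.005, 1.   ]), 'F', array([ 4.7,  1. , -3.2]), 'Mo', array([-0.09, -0.51, -0.07]), 'grip', 0.0196, 14.325)
clock: 14.58
position: [0.5685, 0.0542, 0.1528]
tool_rot: [2.618, -0.027, 1.453]
force: [14.7, -1.3, -0.8]
grip_width: 0.0193
finger_force: 79.4
(array([ 0.0016, -0.0007,  0.0007]), 'th', np.float64(0.022), 'zs', array([-0.001,  0.005,  1.   ]), 'F', array([12.3,  0.1, -8.1]), 'Mo', array([-0.71, -2.14,  0.48]), 'grip', 0.0193, 14.575)
clock: 14.82
position: [0.5684, 0.0542, 0.1528]
tool_rot: [2.616, -0.034, 1.44]
force: [22.4, -3.6, 1.0]
grip_width: 0.0198
finger_force: 81.4
(array([ 0.003 , -0.0007,  0.0008]), 'th', np.float64(0.037), 'zs', array([-0.003,  0.006,  1.   ]), 'F', array([ 20.1,  -1.4, -10.5]), 'Mo', array([-1.26, -3.82,  0.95]), 'grip', 0.0198, 14.825)
```

```bash
python3 -m handwheel '[{"dx":0,"dy":0.25,"dz":0,"wx":0,"wy":0,"wz":-0.026,"claw":5},{"dx":0,"dy":0,"dz":0.1,"wx":0,"wy":0,"wz":0,"claw":5},{"dx":0,"dy":0,"dz":0,"wx":0,"wy":0,"wz":0,"claw":5}]' 80
python3 -c "
from g import *
print(jawnow())"
python3 -m handwheel '[{"dx":0,"dy":0,"dz":0.1,"wx":0,"wy":0,"wz":0,"claw":5},{"dx":0,"dy":0,"dz":0,"wx":0,"wy":0,"wz":0,"claw":5}]' 80
python3 -c "
from g import *
print(jawnow())"
```

```text
clock: 15.2
position: [0.5689, 0.0542, 0.1519]
tool_rot: [2.619, -0.022, 1.461]
force: [8.3, -1.0, 4.2]
grip_width: 0.0196
finger_force: 79.8
(array([ 0.0006, -0.0006, -0.0002]), 'th', np.float64(0.012), 'zs', array([0.   , 0.005, 1.   ]), 'F', array([ 9.3, -0.2, -0.5]), 'Mo', array([-0.36, -1.36,  0.14]), 'grip', 0.0196, 15.2)
clock: 15.45
position: [0.5695, 0.0541, 0.1511]
tool_rot: [2.619, -0.022, 1.461]
force: [8.0, -0.6, 4.8]
grip_width: 0.0197
finger_force: 79.9
(array([ 0.0006, -0.0006, -0.0012]), 'th', np.float64(0.012), 'zs', array([0.   , 0.005, 1.   ]), 'F', array([9.4, 0.2, 0.2]), 'Mo', array([-0.3 , -1.37,  0.25]), 'grip', 0.0197, 15.45)
```

```bash
python3 -m handwheel '[{"dx":0,"dy":0,"dz":0.1,"wx":0,"wy":0,"wz":0,"claw":5},{"dx":0,"dy":0,"dz":0,"wx":0,"wy":0,"wz":0,"claw":5}]' 80
python3 -c "
from g import *
print(jawnow())"
python3 -m handwheel '[{"dx":0,"dy":0,"dz":0.1,"wx":0,"wy":0,"wz":0,"claw":5},{"dx":0,"dy":0,"dz":0,"wx":0,"wy":0,"wz":0,"claw":5}]' 80
python3 -c "
from g import *
print(jawnow())"
```

```text
clock: 15.7
position: [0.5699, 0.0542, 0.1502]
tool_rot: [2.619, -0.022, 1.461]
force: [8.1, -0.2, 3.7]
grip_width: 0.0197
finger_force: 79.9
(array([ 0.0006, -0.0005, -0.0022]), 'th', np.float64(0.012), 'zs', array([0.   , 0.005, 1.   ]), 'F', array([ 8.9,  0.5, -0.8]), 'Mo', array([-0.33, -1.35,  0.19]), 'grip', 0.0197, 15.7)
clock: 15.95
position: [0.5704, 0.0542, 0.1495]
tool_rot: [2.619, -0.023, 1.461]
force: [3.7, -0.3, 11.1]
grip_width: 0.0196
finger_force: 80.7
(array([ 0.0006, -0.0004, -0.003 ]), 'th', np.float64(0.012), 'zs', array([0.   , 0.005, 1.   ]), 'F', array([8.7, 0.1, 7.8]), 'Mo', array([-0.42, -1.27,  0.18]), 'grip', 0.0196, 15.95)
```

The spanner is down on the flange and rest and against the stop. I'll release and retreat along the axis.

```bash
python3 -m handwheel '[{"dx":0,"dy":0,"dz":0,"wx":0,"wy":0,"wz":0,"claw":45},{"dx":0,"dy":0,"dz":0,"wx":0,"wy":0,"wz":0,"claw":45},{"dx":0,"dy":0,"dz":0,"wx":0,"wy":0,"wz":0,"claw":45}]' 80
python3 -m handwheel '[{"dx":0,"dy":0,"dz":-2,"wx":0,"wy":0,"wz":0,"claw":45},{"dx":0,"dy":0,"dz":-3,"wx":0,"wy":0,"wz":0,"claw":45},{"dx":-0.5,"dy":0,"dz":-4,"wx":0,"wy":0,"wz":0,"claw":45},{"dx":0,"dy":0,"dz":-4,"wx":0,"wy":0,"wz":0,"claw":60},{"dx":0,"dy":0,"dz":-3,"wx":0,"wy":0,"wz":0,"claw":60},{"dx":0,"dy":0,"dz":0,"wx":0,"wy":0,"wz":0,"claw":60}]' 80
cat > n.py <<'E'
from g import *
P=P-.0027*M[:,2]
B=0.082
f=cam('wrist'); cv2.imwrite('pics/w7.png',f['frame']); np.savez('w7',**{k:np.array(v) for k,v in f.items()})
for o in ('locknut','nut_grip','spanner','spanner_grip'):
    for m in optics.masks_of(o,'wrist')[:2]: print(o,round(m['p'],2),np.round(m['rect']),(cv2.minAreaRect(np.argwhere(m['region'])[:,::-1].astype(np.float32))))
q=lambda a,l,n:proj(f,P+M@np.array([a,l,n])).round(0).tolist()
print('axis top',q(0,0,B),'bar +a',q(.045,0,B),'-a',q(-.045,0,B),'grip',q(0,-.1,.009),q(0,-.05,.009),q(0,-.152,.009),'stop',q(-.011,-.139,.013))
print(monitor.observe()['qpos'].round(2))
E
python3 n.py
```

```text
clock: 16.32
position: [0.5691, 0.0541, 0.1483]
tool_rot: [2.622, -0.022, 1.461]
force: [0.3, 0.4, 0.1]
grip_width: 0.0383
finger_force: 0.0
clock: 17.08
position: [0.4906, 0.0546, 0.2876]
tool_rot: [2.617, -0.023, 1.46]
force: [0.5, 0.3, -0.4]
grip_width: 0.0513
finger_force: 0.0
locknut 0.67 [251.  47. 124.  59.] ((315.96478271484375, 73.75442504882812), (53.81132507324219, 123.63917541503906), 75.71890258789062)
nut_grip 0.68 [252.  44. 125.  60.] ((314.0, 74.5), (55.0, 124.0), 90.0)
spanner 0.84 [334. 193.  28.  87.] ((350.5, 237.0), (88.0, 25.0), 90.0)
spanner 0.66 [282.  38.  65. 188.] ((317.3842468261719, 131.29864501953125), (182.83984375, 64.10758972167969), 87.75425720214844)
spanner_grip 0.96 [338. 214.  23.  69.] ((350.51751708984375, 248.6144256591797), (24.5201358795166, 65.38703155517578), 2.602562189102173)
spanner_grip 0.81 [ 89. 290.  66.  37.] ((121.22742462158203, 308.1985168457031), (59.37103271484375, 23.15311050415039), 21.317913055419922)
axis top [[315.0, 68.0]] bar +a [[377.0, 66.0]] -a [[252.0, 70.0]] grip [[318.0, 179.0]] [[317.0, 132.0]] [[319.0, 224.0]] stop [[309.0, 214.0]]
[-0.13  0.04 -0.25  2.26  0.58  0.43 -0.97]
```

```bash
cat > bar.py <<'E'
from g import *
P=P-.0027*M[:,2]
f=cam('wrist')
R=[m['region'] for o in ('locknut','nut_grip') for m in optics.masks_of(o,'wrist')[:1]]
def sil(phi,da=0,dl=0):
    c,s=np.cos(phi),np.sin(phi); m=np.zeros((400,640),np.uint8)
    X=[[c*x+s*y,-s*x+c*y,z] for x in(-.045,.045) for y in(-.008,.008) for z in(.042,.082)]
    a=np.linspace(0,6.28,30); H=[[.022*np.cos(t),.022*np.sin(t),z] for t in a for z in (.016,.042)]
    for Q in (X,H):
        p=proj(f,P+(np.array(Q)+[da,dl,0])@M.T); cv2.fillConvexPoly(m,cv2.convexHull(np.round(p).astype(np.int32)),1)
    return m>0
for r in R:
    b=max(((sil(p,da,dl)&r).sum()/(sil(p,da,dl)|r).sum(),p,da,dl) for p in np.arange(-.4,2.6,.04) for da in (-.002,0,.002) for dl in (-.003,0,.003)); print(np.round(b,3),r.sum())
E
python3 bar.py
python3 - <<'E'
import cv2; print(cv2.imread('pics/w7.png')[40:110:6,245:385:8].mean(2).astype(int))
E
```

```text
[ 0.923 -0.04   0.     0.   ] 4342
[ 0.895 -0.08   0.     0.   ] 4192
[[ 77  77 217  87 245 173 252  92  91  91  99 111 236 245  90 247 164 169]
 [ 72  78 191 185 246 222 109 234 215 226 233  45 233 245 244 244 164 164]
 [ 76  75 129 164 242 231 132 222 227 218 217 143 148 250 243 241 160 156]
 [ 79  54 116 164 154 132 139 163 195 199 205 213 221 227 229 231 221 159]
 [ 77 110 143 145 144 234 230 229 228 228 228 229 231 233 237 240 226 163]
 [ 87  96 142 137 143 142 144 244 234 237 238 238 241 242 242 241 233 165]
 [ 78  83 136 137 134 131 130 128 121 209 200 199 184 171 113 118 167 158]
 [ 79  58 103  94  87  83  76  76  82  76  87 115 197  90 210 247 166 168]
 [ 79  55  54 156  46 142  95 140 142 241 239 239 241  93 252 245 169 161]
 [ 78  61  56 165  41 146 146 142 140 243 240 235 241 101 246 244 169 158]
 [ 79  70  53 157 158 147 144 133  84 240 202 244 238 100 244 246 163 169]
 [ 80  81  57 152 162 104 145 145 240 240 243 243 243 160 245 246 165 164]]
```

```bash
cat > nt.py <<'E'
from g import *
P=P-.0027*M[:,2]
def nt(phi,n):
    c,s=np.cos(phi),np.sin(phi); xb=M@[c,-s,0]; z=-M[:,2]; return P+n*M[:,2], Rn.from_matrix(np.c_[-xb,np.cross(z,-xb),z])
def now():
    s=monitor.observe(); T=R_(s['tool_rot']).as_matrix(); X=M.T@T; d=M.T@(s['position']-P)
    return d.round(4),'phi',np.arctan2(X[1,0],-X[0,0]).round(3),'z',X[:,2].round(3),'F',(M.T@s['force']).round(1),'Mo',(M.T@s['moment']).round(2),'grip',round(s['grip_width'],4),'q',s['qpos'].round(2),s['clock']
E
python3 - <<'E'
from nt import *
print(now()); plan(*nt(0,.14),wmax=.16,claw=60)
E
```

```text
(array([-0.0021, -0.1089,  0.155 ]), 'phi', np.float64(1.594), 'z', array([-0.003,  0.012, -1.   ]), 'F', array([-0.2, -0.5, -0.9]), 'Mo', array([-0.05,  0.5 , -0.05]), 'grip', 0.0509, 'q', array([-0.13,  0.04, -0.25,  2.26,  0.58,  0.43, -0.97]), 17.475)
{"dx":1.09,"dy":-0.00,"dz":0.16,"wx":0.00,"wy":-0.00,"wz":-0.16,"claw":60},{"dx":1.07,"dy":0.17,"dz":0.16,"wx":0.00,"wy":-0.00,"wz":-0.16,"claw":60},{"dx":1.03,"dy":0.34,"dz":0.16,"wx":0.00,"wy":-0.00,"wz":-0.16,"claw":60},{"dx":0.97,"dy":0.50,"dz":0.16,"wx":0.00,"wy":-0.00,"wz":-0.16,"claw":60},{"dx":0.88,"dy":0.65,"dz":0.16,"wx":0.00,"wy":-0.00,"wz":-0.16,"claw":60},{"dx":0.76,"dy":0.78,"dz":0.16,"wx":0.00,"wy":-0.00,"wz":-0.16,"claw":60},{"dx":0.63,"dy":0.89,"dz":0.15,"wx":0.00,"wy":-0.00,"wz":-0.16,"claw":60},{"dx":0.48,"dy":0.98,"dz":0.15,"wx":0.00,"wy":-0.00,"wz":-0.16,"claw":60},{"dx":0.32,"dy":1.04,"dz":0.15,"wx":0.00,"wy":-0.00,"wz":-0.16,"claw":60},{"dx":0.15,"dy":1.08,"dz":0.15,"wx":0.00,"wy":-0.00,"wz":-0.16,"claw":60},
n 10 d [ 0.02   0.108 -0.012] rv [ 0.007 -0.012 -1.594] t 17.475
```

```bash
python3 -m handwheel '[{"dx":1.09,"dy":0,"dz":0.1,"wx":0,"wy":0,"wz":-0.16,"claw":60},{"dx":1.07,"dy":0.17,"dz":0.1,"wx":0,"wy":0,"wz":-0.16,"claw":60},{"dx":1.03,"dy":0.34,"dz":0.1,"wx":0,"wy":0,"wz":-0.16,"claw":60},{"dx":0.97,"dy":0.5,"dz":0.1,"wx":0,"wy":0,"wz":-0.16,"claw":60},{"dx":0.88,"dy":0.65,"dz":0.1,"wx":0,"wy":0,"wz":-0.16,"claw":60},{"dx":0.76,"dy":0.78,"dz":0.1,"wx":0,"wy":0,"wz":-0.16,"claw":60},{"dx":0.63,"dy":0.89,"dz":0.1,"wx":0,"wy":0,"wz":-0.16,"claw":60},{"dx":0.48,"dy":0.98,"dz":0.1,"wx":0,"wy":0,"wz":-0.16,"claw":60}]' 80
python3 -m handwheel '[{"dx":0.32,"dy":1.04,"dz":0.15,"wx":0,"wy":0,"wz":-0.16,"claw":60},{"dx":0.15,"dy":1.08,"dz":0.15,"wx":0,"wy":0,"wz":-0.15,"claw":60},{"dx":0,"dy":0,"dz":0,"wx":0,"wy":0,"wz":0,"claw":60}]' 80
python3 - <<'E'
from nt import *
print(now()); plan(*nt(0,.09),claw=60)
f=cam('wrist'); cv2.imwrite('pics/w8.png',f['frame'])
for o in ('locknut','nut_grip'):
    for m in optics.masks_of(o,'wrist')[:1]: print(round(m['p'],2),np.round(m['rect']))
C=lambda *q:proj(f,P+M@np.array(q))[0].round(0)
print([C(a,l,.082) for a in (-.045,.045) for l in (-.008,.008)])
E
```

```text
clock: 18.48
position: [0.504, 0.1414, 0.2801]
tool_rot: [2.958, 0.49, 2.694]
force: [-0.2, 0.8, 0.5]
grip_width: 0.0513
finger_force: 0.0
clock: 18.85
position: [0.5077, 0.1631, 0.2779]
tool_rot: [3.126, 0.52, 3.041]
force: [-0.8, -0.2, -0.4]
grip_width: 0.0512
finger_force: 0.0
(array([0.    , 0.0006, 0.1455]), 'phi', np.float64(0.004), 'z', array([-0.003,  0.013, -1.   ]), 'F', array([-0.8, -0.3,  0. ]), 'Mo', array([-0.04,  0.56, -0.  ]), 'grip', 0.0512, 'q', array([-0.22,  0.16, -0.44,  2.16,  0.79,  0.58,  0.21]), 18.85)
{"dx":-0.01,"dy":-0.07,"dz":2.77,"wx":0.01,"wy":-0.00,"wz":-0.00,"claw":60},{"dx":-0.00,"dy":-0.05,"dz":2.77,"wx":0.01,"wy":-0.00,"wz":-0.00,"claw":60},
n 2 d [ 0.028 -0.003 -0.048] rv [ 0.013 -0.003 -0.004] t 18.85
0.89 [293. 153.  48. 113.]
0.98 [293. 147.  44. 114.]
[array([305., 159.]), array([326., 159.]), array([307., 264.]), array([326., 264.])]
```

Run:
```python
from nt import *
f=cam('wrist')
for o in ('locknut','nut_grip'):
    r=optics.masks_of(o,'wrist')[0]['region']
    print([(y,np.nonzero(r[y])[0].min(),np.nonzero(r[y])[0].max()) for y in range(150,268,8) if r[y].any()])
g=f['frame'].max(2)
for y in (165,180,250,258): print(y,g[y,290:346:2])
```

```text
[(158, np.int64(305), np.int64(324)), (166, np.int64(304), np.int64(326)), (174, np.int64(303), np.int64(331)), (182, np.int64(298), np.int64(336)), (190, np.int64(295), np.int64(339)), (198, np.int64(294), np.int64(340)), (206, np.int64(295), np.int64(338)), (214, np.int64(301), np.int64(332)), (222, np.int64(309), np.int64(327)), (230, np.int64(309), np.int64(328)), (238, np.int64(309), np.int64(328)), (246, np.int64(309), np.int64(328)), (254, np.int64(311), np.int64(328)), (262, np.int64(314), np.int64(324))]
[(158, np.int64(306), np.int64(324)), (166, np.int64(305), np.int64(325)), (174, np.int64(305), np.int64(330)), (182, np.int64(298), np.int64(336)), (190, np.int64(295), np.int64(339)), (198, np.int64(294), np.int64(340)), (206, np.int64(297), np.int64(338)), (214, np.int64(303), np.int64(332)), (222, np.int64(309), np.int64(327)), (230, np.int64(309), np.int64(328)), (238, np.int64(310), np.int64(328)), (246, np.int64(310), np.int64(328)), (254, np.int64(311), np.int64(329)), (262, np.int64(314), np.int64(325))]
165 [247 246 246 245 247 130 142 127 221 245 253 255 255 132 141 145 135 121
 128 131 131 128 130 132 126 125 131 138]
180 [246 246 246 246 184  67  78 114 107 133 140 139 144 145 139 146 140 129
 103 130 115  79  79 135 136 129 132 143]
250 [168 165 169 166 166 166 168 166 171 178 145 229 234 237 237 235 234 231
 204 148 163 169 165 173 169 173 170 172]
258 [169 170 173 169 171 169 163 169 170 168 165 231 232 235 234 234 230 233
 211 174 170 170 172 170 170 171 169 177]
```

```bash
python3 -m handwheel '[{"dx":0,"dy":-0.1,"dz":3,"wx":0.01,"wy":0,"wz":-0.035,"claw":60},{"dx":0,"dy":0,"dz":3,"wx":0,"wy":0,"wz":0,"claw":60},{"dx":0,"dy":0,"dz":2.5,"wx":0,"wy":0,"wz":0,"claw":60},{"dx":0,"dy":0,"dz":0,"wx":0,"wy":0,"wz":0,"claw":60}]' 80
python3 -c "
from nt import *
print(now())"
python3 -m handwheel '[{"dx":0,"dy":0,"dz":1.3,"wx":0,"wy":0,"wz":0,"claw":60},{"dx":0,"dy":0,"dz":0,"wx":0,"wy":0,"wz":0,"claw":60}]' 80
python3 -c "
from nt import *
print(now())"
```

```text
clock: 19.65
position: [0.5495, 0.1574, 0.2034]
tool_rot: [-3.125, 0.519, 3.08]
force: [-0.2, -0.3, 0.2]
grip_width: 0.0515
finger_force: 0.0
(array([-0.0007, -0.001 ,  0.0598]), 'phi', np.float64(-0.03), 'z', array([-0.004,  0.001, -1.   ]), 'F', array([-0.1, -0.3,  0.3]), 'Mo', array([-0.04,  0.53, -0.06]), 'grip', 0.0515, 'q', array([-0.27,  0.33, -0.35,  2.16,  1.1 ,  0.48, -0.03]), 19.65)
clock: 19.9
position: [0.556, 0.1573, 0.1939]
tool_rot: [-3.126, 0.521, 3.08]
force: [0.2, 0.6, -0.7]
grip_width: 0.0514
finger_force: 0.0
(array([ 0.0002, -0.0005,  0.0484]), 'phi', np.float64(-0.03), 'z', array([-0.002,  0.002, -1.   ]), 'F', array([-0.2,  0.6, -0.7]), 'Mo', array([-0.02,  0.5 ,  0.03]), 'grip', 0.0514, 'q', array([-0.28,  0.36, -0.33,  2.16,  1.14,  0.47, -0.07]), 19.9)
```

```bash
python3 -m handwheel '[{"dx":0,"dy":0,"dz":0,"wx":0,"wy":0,"wz":0,"claw":5},{"dx":0,"dy":0,"dz":0,"wx":0,"wy":0,"wz":0,"claw":5},{"dx":0,"dy":0,"dz":0,"wx":0,"wy":0,"wz":0,"claw":5},{"dx":0,"dy":0,"dz":0,"wx":0,"wy":0,"wz":0,"claw":5}]' 80
python3 -c "
from nt import *
print(now())"
python3 -m handwheel '[{"dx":0,"dy":0,"dz":0,"wx":0,"wy":0,"wz":0.08,"claw":5},{"dx":0,"dy":0,"dz":0,"wx":0,"wy":0,"wz":0.08,"claw":5},{"dx":0,"dy":0,"dz":0,"wx":0,"wy":0,"wz":0.08,"claw":5},{"dx":0,"dy":0,"dz":0,"wx":0,"wy":0,"wz":0,"claw":5}]' 80
python3 -c "
from nt import *
print(now())"
```

```text
clock: 20.4
position: [0.5562, 0.158, 0.1944]
tool_rot: [-3.127, 0.522, 3.081]
force: [-7.2, 1.5, 9.8]
grip_width: 0.0152
finger_force: 77.7
(array([0.0005, 0.0003, 0.0487]), 'phi', np.float64(-0.031), 'z', array([-0.001,  0.003, -1.   ]), 'F', array([-1.4,  0.8, 12.2]), 'Mo', array([ 0.05,  0.82, -0.04]), 'grip', 0.0152, 'q', array([-0.28,  0.36, -0.33,  2.16,  1.15,  0.47, -0.07]), 20.4)
clock: 20.9
position: [0.5561, 0.1578, 0.1943]
tool_rot: [3.019, 0.509, 2.804]
force: [-7.0, -0.2, 10.7]
grip_width: 0.0153
finger_force: 77.9
(array([0.0005, 0.    , 0.0487]), 'phi', np.float64(0.21), 'z', array([-0.001,  0.003, -1.   ]), 'F', array([-0.7, -0.8, 12.8]), 'Mo', array([-0.22,  0.89,  0.02]), 'grip', 0.0153, 'q', array([-0.3 ,  0.35, -0.3 ,  2.16,  1.14,  0.46, -0.3 ]), 20.9)
```

```bash
cat > chk.py <<'E'
from nt import *
for n in ('side','scene'):
    f=cam(n); cv2.imwrite(f'pics/{n}_{f["frame"].sum()%9973}.png',f['frame'])
    e=[proj(f,P+M@np.array([-.1*s,-.1*c,.0]))[0].round(1).tolist() for s,c in ((0,1),(np.sin(.2),np.cos(.2)),(-np.sin(.2),np.cos(.2)))]
    print(n,'expect th 0,+.2,-.2',e)
    for m in optics.masks_of('spanner_grip',n)[:5]:
        ys,xs=np.nonzero(m['region']); c=np.array([xs.mean(),ys.mean()])
        if np.linalg.norm(c-e[0])<40: print(round(m['p'],2),np.round(m['rect']),c.round(1))
    for o in ('locknut',):
        for m in optics.masks_of(o,n)[:1]: print(o,np.round(m['rect']))
print(now())
E
python3 chk.py
```

```text
side expect th 0,+.2,-.2 [[297.7, 209.2], [302.8, 215.7], [291.6, 203.8]]
0.64 [278. 163.  20.  40.] [285.  189.6]
locknut [265. 208.  31.  37.]
scene expect th 0,+.2,-.2 [[322.6, 213.5], [327.5, 212.7], [318.9, 215.2]]
0.68 [307. 202.  71.  36.] [333.8 218.6]
locknut [350. 197.  37.  35.]
(array([0.0005, 0.    , 0.0487]), 'phi', np.float64(0.209), 'z', array([-0.001,  0.003, -1.   ]), 'F', array([-1.7, -0.8, 12.8]), 'Mo', array([-0.22,  0.92,  0.  ]), 'grip', 0.015, 'q', array([-0.3 ,  0.35, -0.3 ,  2.16,  1.14,  0.46, -0.3 ]), 21.2)
```

```bash
cat > blk.py <<'E'
from nt import *
for n in ('scene','side'):
    f=cam(n); g=f['frame'].max(2)
    best=[]
    for th in np.arange(-.5,.3,.02):
        r=np.linspace(.06,.145,25); off=np.array([-.006,0,.006])
        X=[P+M@np.array([-rr*np.sin(-th)*-1*-1 + o*np.cos(th), -rr*np.cos(th)+o*np.sin(th)*0,.009]) for rr in r for o in off]
        # handle dir = -(sin th a + cos th l)
        X=[P+M@np.array([-rr*np.sin(th)+o*np.cos(th),-rr*np.cos(th)-o*np.sin(th),.009]) for rr in r for o in off]
        uv=np.round(proj(f,X)).astype(int); best.append((g[uv[:,1],uv[:,0]].mean().round(0),round(th,2)))
    print(n,sorted(best)[:4],sorted(best)[-1])
E
python3 blk.py
```

```text
scene [(np.float64(38.0), np.float64(-0.14)), (np.float64(38.0), np.float64(-0.12)), (np.float64(38.0), np.float64(-0.1)), (np.float64(38.0), np.float64(-0.08))] (np.float64(141.0), np.float64(0.28))
side [(np.float64(45.0), np.float64(0.28)), (np.float64(46.0), np.float64(0.26)), (np.float64(47.0), np.float64(-0.32)), (np.float64(47.0), np.float64(-0.3))] (np.float64(166.0), np.float64(-0.5))
```

```bash
sed -i "s/sorted(best)\[:4\],sorted(best)\[-1\]/[(float(b),float(t)) for b,t in best][10:40]/" blk.py; python3 blk.py
python3 - <<'E'
from nt import *
import glob
f=cam('scene'); w=dict(np.load('w7.npz')); w={k:(v if v.ndim else float(v)) for k,v in w.items()}
g=w['frame'].max(2)
for rr in (.07,.1,.145): 
    uv=[proj(w,P+M@np.array([a,-rr,.009]))[0].round().astype(int) for a in np.arange(-.03,.0301,.003)]; print(rr,[int(g[v,u]) for u,v in uv])
g=f['frame'].max(2)
for rr in (.07,.1,.12,.145):
    uv=[proj(f,P+M@np.array([a,-rr,.009]))[0].round().astype(int) for a in np.arange(-.03,.0401,.005)]; print('sc',rr,[int(g[v,u]) for u,v in uv])
E
```

```text
scene [(59.0, -0.3), (54.0, -0.28), (50.0, -0.26), (46.0, -0.24), (43.0, -0.22), (41.0, -0.2), (40.0, -0.18), (39.0, -0.16), (39.0, -0.14), (38.0, -0.12), (38.0, -0.1), (38.0, -0.08), (39.0, -0.06), (40.0, -0.04), (42.0, -0.02), (44.0, 0.0), (48.0, 0.02), (54.0, 0.04), (61.0, 0.06), (68.0, 0.08), (78.0, 0.1), (88.0, 0.12), (97.0, 0.14), (107.0, 0.16), (114.0, 0.18), (122.0, 0.2), (129.0, 0.22), (133.0, 0.24), (138.0, 0.26), (141.0, 0.28)]
side [(47.0, -0.3), (47.0, -0.28), (47.0, -0.26), (48.0, -0.24), (48.0, -0.22), (49.0, -0.2), (50.0, -0.18), (51.0, -0.16), (51.0, -0.14), (53.0, -0.12), (53.0, -0.1), (53.0, -0.08), (54.0, -0.06), (53.0, -0.04), (54.0, -0.02), (54.0, 0.0), (54.0, 0.02), (53.0, 0.04), (53.0, 0.06), (53.0, 0.08), (52.0, 0.1), (52.0, 0.12), (51.0, 0.14), (50.0, 0.16), (50.0, 0.18), (49.0, 0.2), (47.0, 0.22), (47.0, 0.24), (46.0, 0.26), (46.0, 0.28)]
0.07 [178, 177, 103, 103, 102, 98, 43, 19, 9, 22, 19, 19, 18, 19, 96, 98, 249, 245, 244, 245, 246]
0.1 [167, 171, 168, 173, 178, 173, 82, 34, 33, 35, 28, 35, 32, 29, 164, 157, 255, 255, 255, 137, 136]
0.145 [181, 182, 243, 242, 241, 244, 157, 30, 30, 29, 33, 33, 41, 36, 179, 173, 159, 150, 149, 149, 160]
sc 0.07 [141, 139, 131, 85, 67, 54, 39, 37, 37, 28, 35, 28, 34, 46, 98]
sc 0.1 [158, 144, 131, 113, 59, 46, 41, 41, 33, 34, 38, 35, 32, 49, 103]
sc 0.12 [157, 148, 136, 83, 62, 48, 44, 37, 41, 36, 35, 31, 36, 48, 109]
sc 0.145 [164, 145, 128, 109, 85, 44, 44, 48, 65, 84, 124, 143, 151, 153, 153]
```

```bash
python3 -m handwheel '[{"dx":0,"dy":0,"dz":-0.1,"wx":0,"wy":0,"wz":0.1,"claw":5},{"dx":0,"dy":0,"dz":0,"wx":0,"wy":0,"wz":0.1,"claw":5},{"dx":0,"dy":0,"dz":0,"wx":0,"wy":0,"wz":0.1,"claw":5},{"dx":0,"dy":0,"dz":0,"wx":0,"wy":0,"wz":0.1,"claw":5}]' 80
python3 -c "
from nt import *
print(now(),monitor.observe()['qd'].round(2))"
```

```text
clock: 21.95
position: [0.5558, 0.1574, 0.1943]
tool_rot: [2.821, 0.418, 2.365]
force: [7.0, 0.7, -10.1]
grip_width: 0.0148
finger_force: 81.3
(array([ 0.0002, -0.0004,  0.0489]), 'phi', np.float64(0.612), 'z', array([-0.002,  0.002, -1.   ]), 'F', array([  0.9,   1.4, -12.2]), 'Mo', array([0.33, 0.23, 0.29]), 'grip', 0.0148, 'q', array([-0.34,  0.35, -0.25,  2.16,  1.12,  0.44, -0.69]), 21.95) [-0.08 -0.01  0.1   0.   -0.04 -0.04 -0.77]
```

```bash
python3 -m handwheel '[{"dx":0,"dy":0,"dz":0,"wx":0,"wy":0,"wz":0.1,"claw":5},{"dx":0,"dy":0,"dz":0,"wx":0,"wy":0,"wz":0.1,"claw":5},{"dx":0,"dy":0,"dz":0,"wx":0,"wy":0,"wz":0.1,"claw":5}]' 80
python3 - <<'E'
from nt import *
print(now())
f=cam('scene'); g=f['frame'].max(2)
for rr in (.07,.1,.12,.145):
    uv=[proj(f,P+M@np.array([a,-rr,.009]))[0].round().astype(int) for a in np.arange(-.03,.0401,.005)]; print('sc',rr,[int(g[v,u]) for u,v in uv])
E
```

```text
clock: 22.32
position: [0.5556, 0.1572, 0.1942]
tool_rot: [2.714, 0.308, 2.066]
force: [4.5, -0.6, -9.3]
grip_width: 0.015
finger_force: 81.5
(array([-0.    , -0.0006,  0.0489]), 'phi', np.float64(0.912), 'z', array([-0.002,  0.002, -1.   ]), 'F', array([ -0.7,  -0.1, -10.4]), 'Mo', array([0.14, 0.52, 0.32]), 'grip', 0.015, 'q', array([-0.38,  0.35, -0.21,  2.16,  1.1 ,  0.43, -0.98]), 22.325)
sc 0.07 [140, 138, 131, 84, 64, 57, 41, 38, 36, 35, 29, 36, 37, 42, 98]
sc 0.1 [157, 143, 130, 112, 54, 47, 42, 36, 35, 33, 34, 33, 42, 53, 104]
sc 0.12 [156, 149, 136, 85, 65, 48, 39, 31, 34, 33, 32, 29, 38, 43, 106]
sc 0.145 [163, 142, 126, 107, 83, 45, 43, 47, 65, 83, 123, 144, 151, 151, 152]
```

```bash
python3 -m handwheel '[{"dx":0,"dy":0,"dz":0.04,"wx":0,"wy":0,"wz":0.12,"claw":5},{"dx":0,"dy":0,"dz":0,"wx":0,"wy":0,"wz":0.12,"claw":5},{"dx":0,"dy":0,"dz":0,"wx":0,"wy":0,"wz":0.12,"claw":5},{"dx":0,"dy":0,"dz":0,"wx":0,"wy":0,"wz":0.12,"claw":5},{"dx":0,"dy":0,"dz":0,"wx":0,"wy":0,"wz":0.12,"claw":5},{"dx":0,"dy":0,"dz":0,"wx":0,"wy":0,"wz":0.12,"claw":5},{"dx":0,"dy":0,"dz":0,"wx":0,"wy":0,"wz":0.12,"claw":5}]' 80
python3 -c "
from nt import *
print(now())"
python3 -m handwheel '[{"dx":0,"dy":0,"dz":0,"wx":0,"wy":0,"wz":0.12,"claw":5},{"dx":0,"dy":0,"dz":0,"wx":0,"wy":0,"wz":0.12,"claw":5},{"dx":0,"dy":0,"dz":0,"wx":0,"wy":0,"wz":0.06,"claw":5}]' 80
python3 -c "
from nt import *
print(now())"
```

```text
clock: 23.25
position: [0.555, 0.1572, 0.1938]
tool_rot: [2.628, -0.091, 1.319]
force: [-10.2, -2.0, 1.9]
grip_width: 0.0151
finger_force: 84.1
(array([-0.0008, -0.0007,  0.0488]), 'phi', np.float64(1.751), 'z', array([-0.003,  0.002, -1.   ]), 'F', array([-7.7, -2.9,  6.7]), 'Mo', array([-0.33,  2.11,  0.3 ]), 'grip', 0.0151, 'q', array([-0.48,  0.34, -0.09,  2.17,  1.05,  0.39, -1.78]), 23.25)
clock: 23.62
position: [0.5547, 0.1573, 0.1936]
tool_rot: [2.672, -0.233, 1.052]
force: [-11.7, -1.0, 1.0]
grip_width: 0.0149
finger_force: 84.2
(array([-0.001 , -0.0006,  0.0488]), 'phi', np.float64(2.05), 'z', array([-0.003,  0.002, -1.   ]), 'F', array([-9.5, -2.1,  6.7]), 'Mo', array([-0.24,  2.42,  0.35]), 'grip', 0.0149, 'q', array([-0.52,  0.34, -0.04,  2.17,  1.03,  0.37, -2.06]), 23.625)
```

```bash
python3 -m handwheel '[{"dx":-0.02,"dy":-0.05,"dz":0,"wx":0,"wy":0,"wz":0.06,"claw":5},{"dx":0,"dy":0,"dz":0,"wx":0,"wy":0,"wz":0.06,"claw":5},{"dx":0,"dy":0,"dz":0,"wx":0,"wy":0,"wz":0.06,"claw":5}]' 80
python3 -c "
from nt import *
print(now())"
python3 -m handwheel '[{"dx":0,"dy":0,"dz":0,"wx":0,"wy":0,"wz":0.04,"claw":5},{"dx":0,"dy":0,"dz":0,"wx":0,"wy":0,"wz":0.03,"claw":5}]' 80
python3 -c "
from nt import *
print(now())"
```

```text
clock: 24.0
position: [0.5545, 0.1574, 0.1935]
tool_rot: [2.717, -0.311, 0.885]
force: [-10.0, -1.5, 0.9]
grip_width: 0.0154
finger_force: 83.9
(array([-0.0013, -0.0005,  0.0488]), 'phi', np.float64(2.229), 'z', array([-0.003,  0.002, -1.   ]), 'F', array([-8.1, -2.5,  5.7]), 'Mo', array([-0.15,  2.03,  0.28]), 'grip', 0.0154, 'q', array([-0.55,  0.34, -0.  ,  2.17,  1.02,  0.36, -2.23]), 24.0)
clock: 24.25
position: [0.5545, 0.1575, 0.1935]
tool_rot: [2.738, -0.338, 0.818]
force: [-9.6, -0.2, 1.1]
grip_width: 0.0151
finger_force: 83.9
(array([-0.0013, -0.0004,  0.0488]), 'phi', np.float64(2.298), 'z', array([-0.003,  0.002, -1.   ]), 'F', array([-7.7, -1.2,  5.7]), 'Mo', array([-0.17,  2.04,  0.35]), 'grip', 0.0151, 'q', array([-0.56,  0.34,  0.01,  2.17,  1.01,  0.36, -2.29]), 24.25)
```

```bash
python3 -m handwheel '[{"dx":0,"dy":0,"dz":0,"wx":0,"wy":0,"wz":0.03,"claw":5},{"dx":0,"dy":0,"dz":0,"wx":0,"wy":0,"wz":0.02,"claw":5}]' 80
python3 -c "
from nt import *
print(now()[2:9])"
python3 -m handwheel '[{"dx":0,"dy":0,"dz":0,"wx":0,"wy":0,"wz":0.02,"claw":5},{"dx":0,"dy":0,"dz":0,"wx":0,"wy":0,"wz":0.02,"claw":5}]' 80
python3 -c "
from nt import *
print(now())"
```

```text
clock: 24.5
position: [0.5544, 0.1575, 0.1934]
tool_rot: [2.755, -0.357, 0.769]
force: [-8.4, -0.7, 0.7]
grip_width: 0.0152
finger_force: 83.9
(np.float64(2.348), 'z', array([-0.003,  0.002, -1.   ]), 'F', array([-6.9, -1.5,  4.8]), 'Mo', array([-0.09,  2.08,  0.34]))
clock: 24.75
position: [0.5544, 0.1575, 0.1934]
tool_rot: [2.769, -0.372, 0.73]
force: [-10.8, 0.5, 1.0]
grip_width: 0.0146
finger_force: 84.0
(array([-0.0014, -0.0004,  0.0488]), 'phi', np.float64(2.387), 'z', array([-0.003,  0.002, -1.   ]), 'F', array([-8.8, -0.6,  6.3]), 'Mo', array([-0.03,  2.12,  0.32]), 'grip', 0.0146, 'q', array([-0.57,  0.34,  0.03,  2.18,  1.  ,  0.35, -2.37]), 24.75)
```

```bash
python3 -m handwheel '[{"dx":0,"dy":0,"dz":0,"wx":0,"wy":0,"wz":0.02,"claw":5},{"dx":0,"dy":0,"dz":0,"wx":0,"wy":0,"wz":0.02,"claw":5}]' 80
python3 -c "
from nt import *
print(now()[2:9])"
python3 -m handwheel '[{"dx":0,"dy":0,"dz":0,"wx":0,"wy":0,"wz":0.02,"claw":5},{"dx":0,"dy":0,"dz":0,"wx":0,"wy":0,"wz":0.02,"claw":5}]' 80
python3 - <<'E'
from nt import *
print(now())
f=cam('scene'); g=f['frame'].max(2)
for rr in (.07,.1,.12,.145):
    uv=[proj(f,P+M@np.array([a,-rr,.009]))[0].round().astype(int) for a in np.arange(-.03,.0401,.005)]; print('sc',rr,[int(g[v,u]) for u,v in uv])
E
```

```text
clock: 25.0
position: [0.5545, 0.1576, 0.1934]
tool_rot: [2.784, -0.387, 0.69]
force: [-9.6, -0.2, 1.3]
grip_width: 0.0152
finger_force: 84.3
(np.float64(2.427), 'z', array([-0.003,  0.002, -1.   ]), 'F', array([-7.6, -1.2,  5.9]), 'Mo', array([-0.03,  2.04,  0.63]))
clock: 25.25
position: [0.5545, 0.1576, 0.1935]
tool_rot: [2.799, -0.4, 0.65]
force: [-9.3, -0.5, 2.1]
grip_width: 0.0152
finger_force: 88.0
(array([-0.0014, -0.0003,  0.0488]), 'phi', np.float64(2.466), 'z', array([-0.003,  0.002, -1.   ]), 'F', array([-6.9, -1.4,  6.4]), 'Mo', array([-0.14,  1.97,  1.5 ]), 'grip', 0.0152, 'q', array([-0.6 ,  0.34,  0.05,  2.18,  0.99,  0.34, -2.44]), 25.25)
sc 0.07 [143, 136, 131, 84, 66, 55, 38, 34, 37, 36, 34, 31, 37, 46, 100]
sc 0.1 [160, 144, 132, 111, 57, 44, 34, 36, 35, 34, 33, 25, 38, 54, 103]
sc 0.12 [157, 150, 137, 85, 65, 48, 43, 41, 40, 33, 33, 31, 39, 49, 107]
sc 0.145 [165, 143, 128, 106, 86, 45, 49, 48, 66, 83, 124, 144, 151, 157, 158]
```

The nut has come up tight (moment rising from 0.3 to 1.5 N m) and the spanner has not moved. One last nudge, then open and withdraw along the axis.

```bash
python3 -m handwheel '[{"dx":0,"dy":0,"dz":0,"wx":0,"wy":0,"wz":0.015,"claw":5},{"dx":0,"dy":0,"dz":0,"wx":0,"wy":0,"wz":0,"claw":5}]' 80
python3 -c "
from nt import *
print(now()[2:9])"
python3 -m handwheel '[{"dx":0,"dy":0,"dz":0,"wx":0,"wy":0,"wz":0,"claw":60},{"dx":0,"dy":0,"dz":0,"wx":0,"wy":0,"wz":0,"claw":60},{"dx":0,"dy":0,"dz":0,"wx":0,"wy":0,"wz":0,"claw":60},{"dx":0,"dy":0,"dz":0,"wx":0,"wy":0,"wz":0,"claw":60}]' 80
python3 -m handwheel '[{"dx":0,"dy":0,"dz":-2,"wx":0,"wy":0,"wz":0,"claw":60},{"dx":0,"dy":0,"dz":-3,"wx":0,"wy":0,"wz":0,"claw":60},{"dx":0,"dy":0,"dz":-4,"wx":0,"wy":0,"wz":0,"claw":60},{"dx":0,"dy":0,"dz":-3,"wx":0,"wy":0,"wz":0,"claw":60},{"dx":0,"dy":0,"dz":0,"wx":0,"wy":0,"wz":0,"claw":60}]' 80
python3 - <<'E'
from nt import *
print(now())
f=cam('scene'); g=f['frame'].max(2)
for rr in (.07,.1,.12,.145):
    uv=[proj(f,P+M@np.array([a,-rr,.009]))[0].round().astype(int) for a in np.arange(-.03,.0401,.005)]; print('sc',rr,[int(g[v,u]) for u,v in uv])
f=cam('wrist'); cv2.imwrite('pics/w9.png',f['frame'])
for o in ('locknut','nut_grip','spanner'):
    for m in optics.masks_of(o,'wrist')[:2]: print(o,round(m['p'],2),np.round(m['rect']))
g=f['frame'].max(2)
for ph in np.arange(2.2,2.7,.05):
    c,s=np.cos(ph),np.sin(ph)
    print(round(ph,2),[g[tuple(proj(f,P+M@np.array([c*x+s*y,-s*x+c*y,.082]))[0].round().astype(int)[::-1])] if 1 else 0 for x in (-.043,.043) for y in (-.007,0,.007)])
for rr in (.07,.1,.145):
    uv=[proj(f,P+M@np.array([a,-rr,.009]))[0].round().astype(int) for a in np.arange(-.03,.0301,.005)]; print('wr',rr,[int(g[v,u]) if 0<=v<400 and 0<=u<640 else -1 for u,v in uv])
E
```

```text
clock: 25.55
position: [0.5545, 0.1576, 0.1935]
tool_rot: [2.805, -0.405, 0.636]
force: [-8.2, -1.4, 2.2]
grip_width: 0.0153
finger_force: 90.3
(np.float64(2.48), 'z', array([-0.003,  0.002, -1.   ]), 'F', array([-5.9, -2.2,  5.9]), 'Mo', array([-0.29,  1.94,  1.71]))
clock: 26.05
position: [0.5556, 0.1574, 0.1938]
tool_rot: [2.806, -0.407, 0.632]
force: [0.8, 0.7, -0.1]
grip_width: 0.051
finger_force: 0.0
clock: 26.68
position: [0.496, 0.1635, 0.2997]
tool_rot: [2.806, -0.41, 0.632]
force: [-0.3, 0.4, 0.2]
grip_width: 0.0515
finger_force: 0.0
(array([ 8.000e-04, -1.000e-04,  1.702e-01]), 'phi', np.float64(2.485), 'z', array([ 0.001,  0.005, -1.   ]), 'F', array([-0.2,  0.4,  0.4]), 'Mo', array([-0.08,  0.49, -0.02]), 'grip', 0.0515, 'q', array([-0.57,  0.09, -0.09,  2.16,  0.66,  0.59, -2.16]), 26.675)
sc 0.07 [143, 137, 131, 83, 65, 54, 36, 38, 37, 29, 31, 31, 37, 51, 107]
sc 0.1 [157, 137, 125, 107, 60, 49, 46, 39, 42, 31, 34, 33, 39, 51, 103]
sc 0.12 [155, 150, 139, 82, 58, 45, 41, 37, 40, 33, 30, 32, 35, 45, 104]
sc 0.145 [164, 138, 124, 105, 84, 47, 47, 53, 68, 84, 123, 144, 15
[... 645 characters left out ...]
230), np.uint8(184)]
2.45 [np.uint8(203), np.uint8(212), np.uint8(244), np.uint8(189), np.uint8(232), np.uint8(209)]
2.5 [np.uint8(210), np.uint8(221), np.uint8(210), np.uint8(150), np.uint8(221), np.uint8(231)]
2.55 [np.uint8(167), np.uint8(211), np.uint8(240), np.uint8(167), np.uint8(200), np.uint8(204)]
2.6 [np.uint8(184), np.uint8(243), np.uint8(243), np.uint8(170), np.uint8(144), np.uint8(208)]
2.65 [np.uint8(187), np.uint8(239), np.uint8(240), np.uint8(169), np.uint8(150), np.uint8(205)]
wr 0.07 [161, 161, 159, 164, 28, 32, 28, 30, 17, 169, 168, 162, 232]
wr 0.1 [13, 97, 85, 164, 26, 34, 37, 36, 11, 179, 171, 180, 88]
wr 0.145 [24, 170, 232, 236, 28, 34, 31, 29, 10, 182, 191, 188, 179]
```

```bash
python3 -c "
from workcell import job_done
print(job_done())"
```

```text
the job is handed in; nothing more can be done
None
```

I handed the job in at about 27 s of the 72 s allowed. The spanner that fits is on the sleeve's flats against the stop. The locknut came up tight: its resistance rose from 0.3 to 1.7 N m as a pure torque, and the spanner handle did not move. The gripper was open and clear, and nothing touched the other spanner or the glassware. By my own measurement the nut stopped about 0.1 rad past the expected end, which I put down to play in the jaw.

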